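# Turn the engine to its timing mark with the splined hand crank

### The job

Pull the plastic protector off the engine's upright splined shaft end and set it down on the bench. Take the hand crank with the toothed bore (not the one with the square socket), turn it until its teeth line up with the splines, slide it fully home, and by its handle wind the engine clockwise, seen from above, until the white timing slot on the big gear stands at the pointer. Leave the crank on the shaft, standing still, and do not shift anything else on the bench.

Things in the scene. Friction and masses are not known exactly. Their poses are not given: they have to be found in the camera images.
- engine: Small engine on two wooden chocks, timing side up, cover off, fixed to the bench. Origin on the bench on the crankshaft axis, z up. Crankcase x -75 to 75, y -55 to 130 mm, top at height 116 with a 12 mm rim round it; feet out to x -92, y -68 to 143, height 91; finned cylinder towards +x, to x 212, y +-82, top at height 118; oil filler at x -56, y -70, top at height 142. Axis of the big cam gear at x 0, y 72.
- stub (a point): Upright splined steel shaft end. Point on its axis at the shoulder (height 146 mm, 41 mm across) on which a fitted hub seats; the frame turns with the shaft. Six teeth 8 mm wide, one along the frame's x axis, then every 60 degrees; 34 mm over the teeth, core 22 mm. Teeth reach 38 mm above this point (top 5 mm chamfered), then a 22 mm pilot nose, tapered, to 46 mm.
- crankshaft (a joint): Turn of the shaft end (rad), growing clockwise seen from above; starts between -11.6 and -7.6 and is 0 when the timing slot is at the pointer. Dragging friction about 0.25 N m holds it where it is left.
- camgear (a joint): Turn of the big cam gear (rad), always half of crankshaft, anticlockwise seen from above as it grows; 0 when its white slot stands at the pointer. Starts between -5.8 and -3.8, so the crank needs about 1.2 to 1.85 turns. The shaft's stops lie 1.2 rad past 0 and at -13.5 of crankshaft.
- mark (a point): Timing slot filled with white paint, 6 mm wide and 18 mm long, radial, on the top face near the rim of the big dark gear (48 teeth, 100 mm across, top face 129 mm above the bench). This point is at its outer part, 46 mm from the gear's axis, and turns with the gear.
- pointer (a point): Tip of the small steel pointer tab bolted on the rim of the engine case; fixed, 41.5 mm from the gear's axis, about 130 mm above the bench, just over the gear. The slot stands at the pointer when it lies on the line from the gear's axis through this tip.
- cap_mid (a point): Black plastic protector cap pushed loosely over the splines, closed end up: 44 mm across, 49 mm high, 37 mm bore, 45 mm deep. This point is its centre, half-way up (24.5 mm above its lower rim), about 172 mm above the bench at the start. It lifts straight off; the nose is clear of it after 45 mm. 30 g. No spring or thread.
- hub (a point): Hub of the loose steel hand crank with the toothed through-bore; point at its centre, 22 mm above its lower face. Octagon 54 mm across flats, 44 mm high, standing upright on the bench, flats square to the frame's x and y. Fits the shaft with 1 mm (4 degrees) of play when its x axis is in line with any shaft tooth (every 60 degrees). Home: 22 mm above stub. Whole crank 0.5 to 0.8 kg.
- handle (a point): Middle of the crank's upright black handle: a freely spinning sleeve 26 mm across, 68 mm long (48 to 116 mm above the hub's lower face), axis 80 mm from the hub's axis along the hub's +x, point 60 mm above hub. The crank's flat arm, 20 mm wide, runs along the hub's +x to 92 mm from its axis, 32 to 43 mm above the hub's lower face.
- jack_hub (a point): Bystander: hub of another loose crank of the same size with a square outside (42 mm) and a 21 mm square socket, arm along its x axis, same handle; does not fit. Point half-way up its hub (22 mm). Leave it.
- socket_mid (a point): Bystander: steel socket standing upright near the toothed crank's hub, opposite its arm; 25 mm across, 58 mm high, point half-way up.
- oilbottle: Bystander: grey oil bottle standing, 68 mm across, 190 mm high; origin under its foot.
- wrench: Bystander: steel spanner lying on the bench, 200 mm long along its x axis.
- driver: Bystander: screwdriver lying on the bench, 160 mm long along its x axis.
- cover: Bystander: aluminium timing cover lying on the bench, 150 x 185 mm, 30 mm high; origin under its centre.
- tray: Bystander: steel tray of bolts, 130 x 90 mm, 32 mm high; origin under its centre.
- tin: Bystander: tin can standing, 74 mm across, 110 mm high; origin under its foot.
- piston: Bystander: aluminium piston standing on its skirt, 69 mm across, 45 mm high; origin under its centre.
Things that resemble listed ones, but are neither listed nor needed, are in the scene too. Leave any brown or orange look-alike of the part that bears cap_mid alone. What is shaped like the part that bears hub but brown is not meant.

How it is judged (in metres and radians):
On the way, in this order (a step that is already met when the one before it is completed fails the run):
1. The protector cap is off the shaft and rests on the bench (height (world z) of cap_mid below 0.035 m and linear speed of cap below 0.03 m/s), for 0.2 s.
2. The toothed crank is slid home on the splines (horizontal distance between hub and stub below 0.004 m and z of hub in the frame of stub below 0.0265 m and angle between the z axis of hub and the z axis of stub, either way round below 0.08 rad), for 0.2 s.
3. The engine has been wound on by the fitted crank to the last half turn of the crank before the mark (all of step 2 and value of joint camgear above -1.6 rad), for 0.02 s.
At the end, for the whole second after the job is handed in: The cam gear's slot is at the pointer within 0.12 rad (7 degrees) and still; the toothed crank is home on the shaft (within 4.5 mm of the shoulder, 4 mm of the axis, upright within 0.08 rad) and still; the cap rests on the bench (its centre lower than 35 mm) (all of step 1 and all of step 2 and value of joint camgear between -0.12 and 0.12 rad and velocity of joint camgear between -0.05 and 0.05 rad/s and linear speed of crank below 0.03 m/s); the robot touches nothing.
It fails at once if A bystander is shifted by more than 40 mm or knocked over (distance of any of jack_hub, socket_mid, oilbottle, wrench, driver, cover, tray, tin, piston from where it was at the start of the episode above 0.04 m or angle between any of jack_hub, socket_mid, oilbottle, tin, piston's own z axis and vertical above 0.5 rad).
It also fails if it takes over 72 s, if anything falls off the work surface, if the arm or the gripper's body presses on something with over 40 N, if the wrist force passes 120 N, or if a joint passes its speed limit or range.

### The arm

A 6-joint arm with a two-finger parallel gripper is mounted at the origin on the work surface. World frame = base frame: x ahead of the robot, y to its left, z up, the work surface at z = 0. Lengths are in mm, angles in degrees, forces in N, time in s.
With the tool pointing down it reaches from about 300 to 850 mm from the base axis. Payload 4.2 kg.
Tool frame: the origin (TCP) lies on the centre line of the jaws, within the pads' length; the fingertips stand 14 mm ahead of it and the grasp point (between the pads) lies 5 mm behind it; z points along the fingers, y is the direction in which the jaws open and shut (so a half turn about z gives the same grasp; the last joint's range is limited). The gripper opens to 91 mm and grips with 3 to 60 N. Pads are 32 mm wide; open, the fingers measure 118 mm over their backs; the gripper's body (76 mm by 178 mm) begins 60 mm behind the grasp point.
Start: joints at [67.093, 18.312, 89.639, -0, 72.044, -1.146], TCP at [213.175, 534.039, 227.976] pointing down, gripper open.
Joint ranges: [-177.97, 177.97], [-48.28, 115.42], [12.27, 149.76], [-77.06, 257.06], [2.81, 150.46], [-146.56, 146.56]. Speed limits (degrees/s): [147.25, 147.25, 180, 180, 180, 180].

### API

Orientations are given as [roll, pitch, yaw] about the fixed x, y, z axes, in that order (R = Rz(yaw) Ry(pitch) Rx(roll)).
In Python, from workcell import env gives the robot as it stands.
- The arm moves only by the tool play_rows, never from a script. Its argument "increments" is a list of rows, each a list of 5 numbers: the shift along the world's x, y, z in mm, then the turn about the world's z in degrees, then the closure, from 0 (fully open) to 1 (shut). In form: [[x, y, z, yaw, fingers], ...]. A call has 1 to 20 rows; each row shifts and turns the commanded pose from where the row before left it; what a row does not reach is not made up. A row lasts 1/8 s, in which the tool goes at most 62.5 mm and 10.7 degrees, less where a joint would pass 70% of its speed; a pose out of reach is approached as far as the arm can. A call is refused whole if a number of a shift passes 62.5 or a number of a turn 10.7, either way. A call with a gripper value outside its range is refused whole. The fingers move at their own pace and stop on an object; "newtons" is the grip in N (left out, the last holds). Time passes only in rows, so rows that do not move let the fingers close. It gives the time, the measured TCP pose, the force and the opening at its end, in the units of the state.
- env.state(): the state, without advancing time (a new reading comes with each control period).
- env.grab_frame(name): name is "scene" or "side" or "wrist"; returns the picture (420x560x3 uint8, red, green, blue); there is no depth.
- env.calibration(name): a dict with "fx", "fy", "cx", "cy" (pixels), "R" (3x3) and "t" (3): a world point X has camera coordinates R X + t; the wrist camera has in their place "hand_eye" (4x4, takes a point from camera to tool coordinates, whose origin is the TCP and whose axes are the flange's). Camera axes: x right, y down, z forward; pixel columns grow to the right and rows downward; lengths in mm; the calibration is good to about 2 mm. A picture is of the moment at which its call begins: read the wrist's pose just before it. calibration takes no time and is no camera call.
- env.job_done(): hands the job in, once; it reports no verdict.
The state is a dict: "time_s": time; "qpos": joint angles; "qvel": joint speeds; "effort": joint torques, N m; "ee_pos": TCP position; "ee_rot": TCP orientation; "force": force on the tool from outside, world axes, zero at the start; "torque": the same for the moment, N m; "gripper_width": finger opening in mm.
Only numpy, scipy, OpenCV 4.12 (cv2) and the standard library are available. Lean on these libraries where they do the work, as an engineer would, in place of code of your own. Each camera call takes 0.05 s, during which the arm holds its last target.

## Working session

There is one attempt and no reset: what is moved stays moved. The work goes in short steps, Python scripts to look and compute and a tool call to move; the robot and the scene stay as the last step left them, time stands still between calls to the robot, and variables do not carry over. Pictures are saved under pics/ and viewed, and the job is handed in when it is done.

Besides the shell and the picture viewer there is one more tool, called after "Request:" as name(argument=value, ...) on one line, values as JSON. play_rows: Moves the arm, as the interface text tells. Its arguments: {"type":"object","properties":{"increments":{"type":"array"},"newtons":{"type":"number"}},"required":["increments"]}

```bash
ls; mkdir -p pics; python3 - <<'E'
from workcell import env
import cv2
print(env.state())
for n in ["scene","side","wrist"]:
    s=env.state(); im=env.grab_frame(n); cv2.imwrite(f"pics/{n}0.png",im[:,:,::-1]); print(n,env.calibration(n), s['ee_pos'],s['ee_rot'])
E
```

```text
pics
{'time_s': 0.0, 'qpos': array([ 6.70922333e+01,  1.83503945e+01,  8.97080584e+01,  5.05051933e-04,
        7.20432488e+01, -1.14588394e+00]), 'qvel': array([ 0.02028427,  0.02093974, -0.03221489, -0.06524052, -0.00327176,
        0.014847  ]), 'effort': array([ 1.11510646e-03, -4.12468529e+01, -2.31974763e+01,  7.26637454e-02,
        4.58001543e-02, -1.46286066e-04]), 'ee_pos': array([212.98555424, 533.56782615, 227.12156229]), 'ee_rot': array([-1.79898328e+02, -2.51391834e-03,  1.58237959e+02]), 'force': array([-0.57639428, -0.10809766, -0.0834757 ]), 'torque': array([-0.01420131,  0.02855975, -0.02760767]), 'gripper_width': 91.53827050146153}
scene {'fx': 443.9270475093813, 'fy': 443.9270475093813, 'cx': 279.85447605387947, 'cy': 203.35690263131713, 'R': array([[-0.74011063,  0.67237306, -0.01227707],
       [ 0.58340627,  0.63288679, -0.50901025],
       [-0.33447478, -0.38388641, -0.8606729 ]]), 't': array([ 369.39557403, -220.9042482 , 1869.7108409 ])} [212.98555424 533.56782615 227.12156229] [-1.79898328e+02 -2.51391834e-03  1.58237959e+02]
side {'fx': 501.4111573201021, 
[... 228 characters left out ...]
t': array([-354.97193232,  363.20669211, 1327.46845371])} [213.00678625 533.60380412 227.12854721] [-1.79900617e+02 -1.72990877e-04  1.58241300e+02]
wrist {'fx': 300.4923710028374, 'fy': 300.4923710028374, 'cx': 286.3187855180334, 'cy': 215.1755171741312, 'hand_eye': array([[-2.72122296e-04, -9.55761644e-01, -2.94142153e-01,
         8.43974560e+01],
       [ 9.99999921e-01, -1.74609052e-04, -3.57778164e-04,
         6.07422881e-01],
       [ 2.90590764e-04, -2.94142227e-01,  9.55761616e-01,
        -1.56848883e+02],
       [ 0.00000000e+00,  0.00000000e+00,  0.00000000e+00,
         1.00000000e+00]])} [212.98936904 533.61918493 227.20757474] [-1.79906806e+02 -2.13481427e-03  1.58239837e+02]
```

View pics/scene0.png

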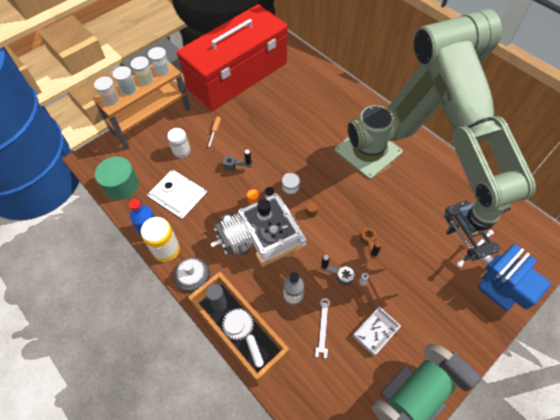

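View pics/side0.png

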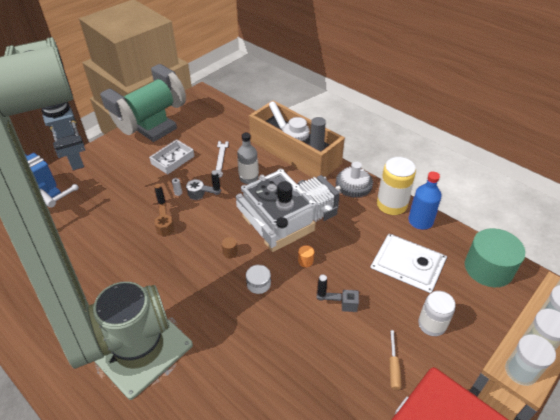

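View pics/wrist0.png

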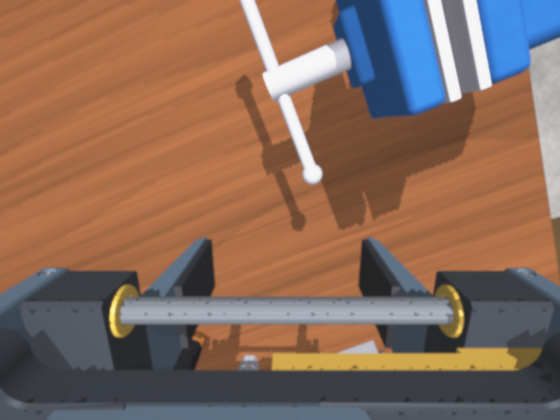

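```bash
cat > h.py <<'E'
import numpy as np,cv2
from workcell import env
from scipy.spatial.transform import Rotation as Ro
C={n:env.calibration(n) for n in ["scene","side","wrist"]}
def ray(n,uv,st=None):
    c=C[n]; d=np.array([(uv[0]-c['cx'])/c['fx'],(uv[1]-c['cy'])/c['fy'],1])
    if n!="wrist":
        R=c['R']; return -R.T@c['t'], R.T@d
    H=np.array(c['hand_eye']); R=Ro.from_euler('xyz',st['ee_rot'],degrees=True).as_matrix()
    return R@H[:3,3]+st['ee_pos'], R@H[:3,:3]@d
def atz(n,uv,z,st=None):
    o,d=ray(n,uv,st); return o+d*(z-o[2])/d[2]
def proj(n,X,st=None):
    c=C[n]
    if n!="wrist": p=c['R']@np.array(X)+c['t']
    else:
        H=np.array(c['hand_eye']); R=Ro.from_euler('xyz',st['ee_rot'],degrees=True).as_matrix()
        p=H[:3,:3].T@(R.T@(np.array(X)-st['ee_pos'])-H[:3,3])
    return np.array([c['fx']*p[0]/p[2]+c['cx'],c['fy']*p[1]/p[2]+c['cy']])
def tri(l):
    A=np.zeros((3,3));b=np.zeros(3)
    for a in l:
        o,d=ray(*a); d=d/np.linalg.norm(d); M=np.eye(3)-np.outer(d,d); A+=M;b+=M@o
    X=np.linalg.solve(A,b); return X,[np.round(proj(a[0],X,*a[2:])-a[1],1) for a in l]
def crop(src,dst,x0,y0,x1,y1,s):
    im=cv2.imread(src)[y0:y1,x0:x1]; cv2.imwrite(dst,cv2.resize(im,None,fx=s,fy=s,interpolation=cv2.INTER_CUBIC))
E
python3 - <<'E'
from h import *
crop("pics/scene0.png","pics/c1.png",200,150,400,310,4)
crop("pics/side0.png","pics/c2.png",140,130,380,310,3.3)
E
```

```text
(no output)
```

View pics/c1.png

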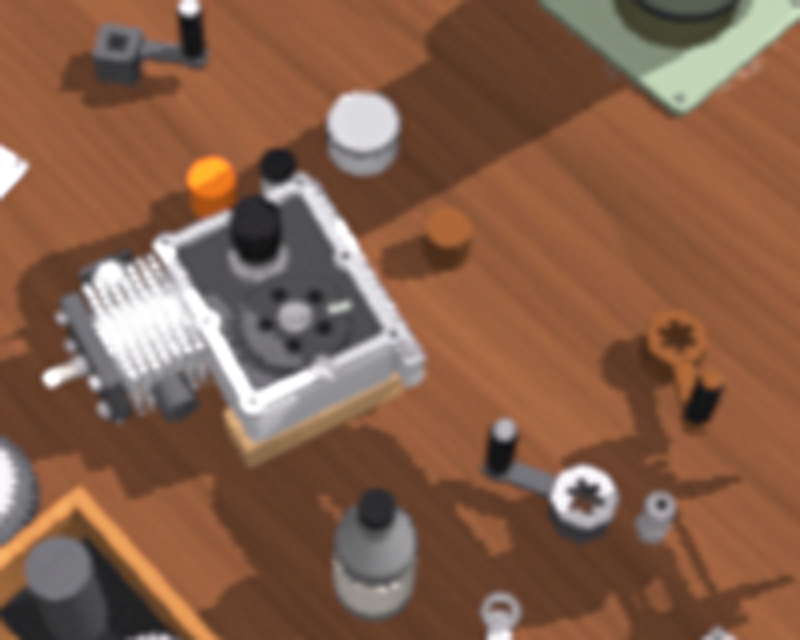

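View pics/c2.png

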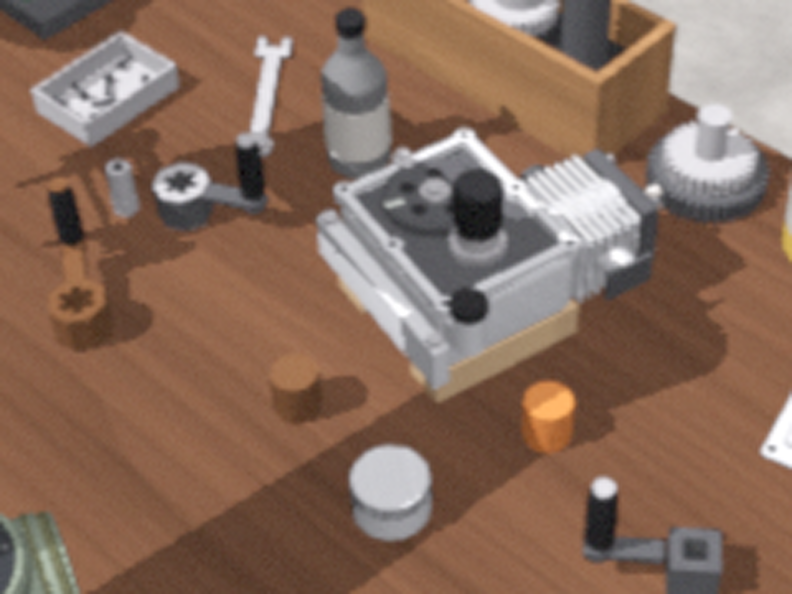

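```bash
python3 - <<'E'
from h import *
np.set_printoptions(precision=1,suppress=True)
S1=lambda x,y:(x/4+200,y/4+150); S2=lambda x,y:(x/3.3+140,y/3.3+130)
for nm,a,b,z in [("cap",(256,231),(477,204),172),("hubtop",(583,497),(180,182),44),("handletop",(503,430),(248,143),116),("slot",(340,307),(395,204),129),("gearc",(295,315),(434,190),135),("ptr",(325,370),(402,155),130),("filler",(278,165),(468,305),142),("sockettop",(659,501),(119,166),58),("shoulder",(258,262),(478,240),146),("bottletop",(377,508),(350,20),190),("jack",(118,42),(695,548),44),("jackhandle",(190,5),(602,487),116),("piston",(364,120),(390,480),45),("browncap",(448,222),(296,372),45),("brownhub",(678,335),(77,297),44),("brownhandle",(710,378),(63,185),116),("orangecap",(211,172),(549,400),45)]:
    print(nm,*tri([("scene",S1(*a)),("side",S2(*b))]),atz("scene",S1(*a),z),atz("side",S2(*b),z))
E
```

```text
cap [564.3  -9.7 171.2] [array([-0.6, -0. ]), array([-0.7,  0.1])] [563.3  -7.8 172. ] [565.2 -11.5 172. ]
hubtop [485.4 325.8  42.3] [array([-0.2,  0. ]), array([-0.2, -0. ])] [485.4 326.6  44. ] [484.8 323.7  44. ]
handletop [520.2 252.4 116.8] [array([-0.7,  0. ]), array([-0.7, -0. ])] [518.2 253.6 116. ] [522.2 251.4 116. ]
slot [546.2  77.2 128. ] [array([-0.7, -0. ]), array([-0.8,  0. ])] [544.8  79.3 129. ] [547.2  74.9 129. ]
gearc [581.2  58.9 132.7] [array([-0.5, -0. ]), array([-0.5,  0. ])] [580.8  61.  135. ] [580.7  56.2 135. ]
ptr [597.1 115.2 131.8] [array([-0.4, -0. ]), array([-0.5,  0. ])] [595.5 115.6 130. ] [599.6 115.7 130. ]
filler [491.8 -64.2 136.4] [array([-0.5, -0. ]), array([-0.6,  0.1])] [492.7 -60.1 142. ] [489.4 -68.8 142. ]
sockettop [447.7 375.1  60.4] [array([-0.6,  0. ]), array([-0.6, -0. ])] [445.2 375.9  58. ] [450.3 375.7  58. ]
shoulder [567.1  -7.8 121.8] [array([-0.7, -0. ]), array([-0.8,  0.1])] [573.5   4.8 146. ] [551.2 -25.2 146. ]
bottletop [664.9 249.8 184.9] [array([-0.7, -0. ]), array([-0.7,  0. ])] [664.7 252.6 190. ] [661.9 243.4 190. ]
jack [ 477.  -330.6   43.6] [array([-0.6, -0.1]), array([-0.9,  0.1])] [ 475.7 -328.5   44. ] [ 478.7 -332.2   44. ]
jackhandle [ 427.  -266.9  121.7] [array([-0.5, -0.1]), array([-0.7,  0.1])] [ 423.3 -269.   116. ] [ 432.  -265.7  116. ]
piston [358.  -92.8  41.9] [array([-0.6, -0. ]), array([-0.8,  0.1])] [357.7 -89.6  45. ] [358.2 -96.1  45. ]
browncap [383.1  49.9  51.1] [array([-0.7,  0. ]), array([-0.9,  0. ])] [378.3  49.4  45. ] [388.1  52.   45. ]
brownhub [310.4 276.   46.6] [array([-0.7,  0.1]), array([-0.8, -0. ])] [307.1 276.9  44. ] [313.1 276.3  44. ]
brownhandle [358.4 338.3 120.7] [array([-1. ,  0.1]), array([-1.1, -0.1])] [353.4 339.4 116. ] [363. 340. 116.]
orangecap [ 511.4 -143.4   52.5] [array([-0.5, -0. ]), array([-0.6,  0.1])] [ 507.5 -145.9   45. ] [ 517.7 -140.9   45. ]
```

Candidates, scene pixels. Cap: black (264,207) on the shaft, orange (253,193) and brown (312,206), both look-alikes, and the black oil filler (270,191). Crank: steel toothed (346,274), brown toothed (370,234), square-socket (230,161). I take the black cap on the shaft and the steel toothed crank, whose socket stands opposite its arm as described. The close crops confirm both.

Next I move above the cap.

Request:
play_rows(increments=[[20, -40, 15, 0, 0], [35, -51, 15, 0, 0], [35, -51, 15, 0, 0], [35, -51, 15, 0, 0], [35, -51, 10, 0, 0], [35, -51, 0, 0, 0], [35, -51, 0, 0, 0], [35, -51, 0, 0, 0], [35, -51, 0, 0, 0], [25, -45, 0, 0, 0], [15, -30, 0, 0, 0], [0, 0, 0, 0, 0], [0, 0, 0, 0, 0]], newtons=20)

```text
time_s: 1.78
ee_pos: [550.7, 14.4, 296.8]
ee_rot: [180.0, -0.1, 158.2]
force: [0.7, 0.1, 0.8]
gripper_width: 90.9
```

```bash
python3 - <<'E'
from h import *
s=env.state(); im=env.grab_frame("wrist"); cv2.imwrite("pics/w1.png",im[:,:,::-1]); print(s['ee_pos'],s['ee_rot'],s['qpos'],s['time_s'])
print(proj("wrist",[564.3,-9.7,196],s),proj("wrist",[581,59,129],s))
E
```

```text
[550.7319232   14.44082876 296.83390144] [ 1.79983746e+02 -6.77781850e-02  1.58239906e+02] [ 2.82277959e-01  1.41291613e+01  8.56555514e+01  4.10935892e-02
  8.02720138e+01 -6.79645820e+01] 1.775
[266.90759367 242.89273594] [332.5298177  211.99947894]
```

View pics/w1.png

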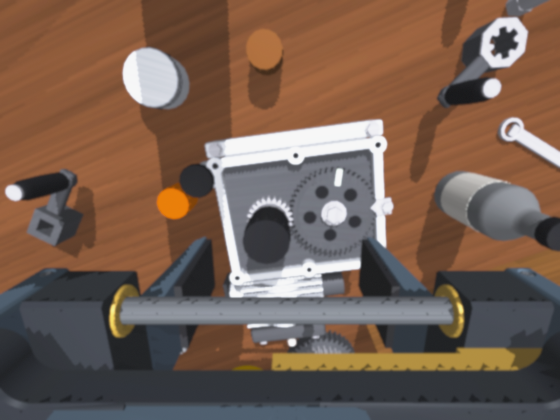

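The wrist view shows the cap top near (267,240), within 3 px of its prediction. The gear is centred at (334,212), the slot is at (338,177) and the pointer at (378,207). Descending to grasp the cap.

Request:
play_rows(increments=[[13.5, -24, -30, 0, 0], [0, 0, -40, 0, 0], [0, 0, -35, 0, 0], [0, 0, -17, 0, 0], [0, 0, 0, 0, 0.3], [0, 0, 0, 0, 0.6], [0, 0, 0, 0, 0.7], [0, 0, 0, 0, 0.8], [0, 0, 0, 0, 0.8]], newtons=15)

```text
time_s: 2.95
ee_pos: [564.8, -10.2, 175.5]
ee_rot: [180.0, 0.0, 158.2]
force: [-0.6, -0.1, 4.0]
gripper_width: 44.5
```

Request:
play_rows(increments=[[0, 0, 15, 0, 0.8], [0, 0, 25, 0, 0.8], [0, 0, 30, 0, 0.8], [-5, 5, 30, 0, 0.8], [-35, 40, 0, 0, 0.8], [-40, 50, 0, 0, 0.8], [-40, 50, 0, 0, 0.8], [-20, 30, -40, 0, 0.8], [0, 0, -55, 0, 0.8], [0, 0, -55, 0, 0.8], [0, 0, -50, 0, 0.8], [0, 0, -25, 0, 0.8], [0, 0, -12, 0, 0.8], [0, 0, -5, 0, 0.8], [0, 0, 0, 0, 0.8]])

```text
time_s: 4.82
ee_pos: [427.3, 162.8, 33.9]
ee_rot: [179.9, 0.1, 158.2]
force: [-0.4, -0.5, -0.3]
gripper_width: 44.3
```

Request:
play_rows(increments=[[0, 0, -3, 0, 0.8], [0, 0, -3, 0, 0.8], [0, 0, 0, 0, 0.8]])

```text
time_s: 5.2
ee_pos: [427.2, 162.8, 28.1]
ee_rot: [179.9, 0.1, 158.2]
force: [0.0, -0.1, 6.9]
gripper_width: 44.6
```

```bash
python3 - <<'E'
from h import *
s=env.state(); im=env.grab_frame("side"); cv2.imwrite("pics/s2.png",im[:,:,::-1]); crop("pics/s2.png","pics/s2c.png",140,110,340,280,4)
E
```

```text
(no output)
```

View pics/s2c.png

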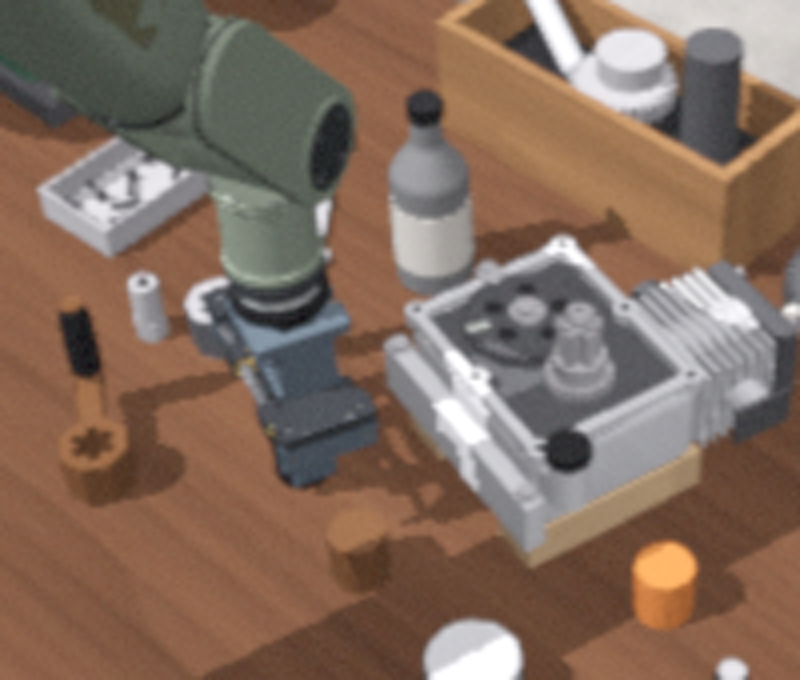

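Request:
play_rows(increments=[[0, 0, 0, 0, 0.3], [0, 0, 0, 0, 0], [0, 0, 20, 0, 0], [0, 0, 50, 0, 0], [0, 0, 60, 0, 0], [0, 0, 60, 0, 0], [30, -30, 12, 0, 0], [42, -42, 0, 0, 0], [42, -42, 0, 0, 0], [42, -42, 0, 0, 0], [40, -35, 0, 0, 0], [19, -13, -25, 0, 0], [0, 0, -30, 0, 0], [0, 0, 0, 0, 0], [0, 0, 0, 0, 0]])

```text
time_s: 7.12
ee_pos: [642.0, -41.3, 175.1]
ee_rot: [180.0, 0.1, 158.3]
force: [0.8, -0.7, -0.3]
gripper_width: 91.3
```

```bash
python3 - <<'E'
from h import *
s=env.state(); im=env.grab_frame("wrist"); cv2.imwrite("pics/w3.png",im[:,:,::-1]); print(s['ee_pos'],s['ee_rot'],s['qpos'],s['time_s'])
np.save("w3.npy",np.r_[s['ee_pos'],s['ee_rot']])
p=proj("wrist",[564.3,-9.7,184],s);print(p)
x,y=int(p[0]),int(p[1]); x0=max(0,x-75);y0=max(0,y-60)
crop("pics/w3.png","pics/w3c.png",x0,y0,x0+150,y0+120,5); print(x0,y0)
im=env.grab_frame("scene"); cv2.imwrite("pics/s3.png",im[:,:,::-1])
crop("pics/s3.png","pics/s3c.png",220,150,420,300,4)
E
```

```text
[641.96702752 -41.29543011 175.08717639] [1.79973948e+02 6.55772866e-02 1.58253835e+02] [-4.70772433e+00  2.63729316e+01  8.47464380e+01  6.10625102e-03
  6.88102980e+01 -7.29637776e+01] 7.125
[286.34239821 123.94509331]
211 63
```

View pics/w3.png

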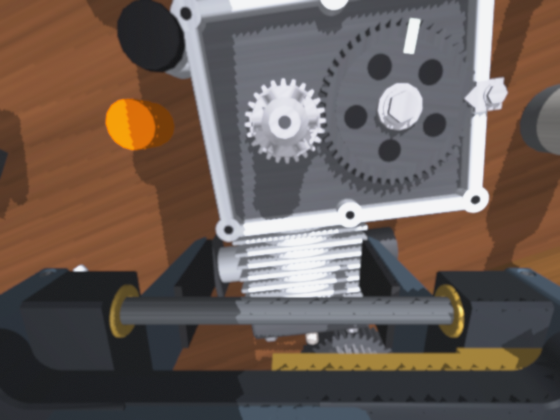

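View pics/w3c.png

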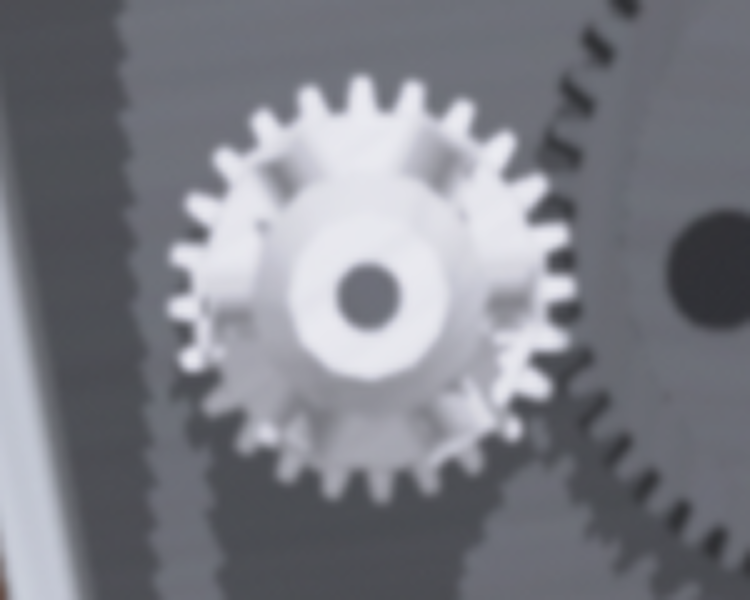

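View pics/s3c.png

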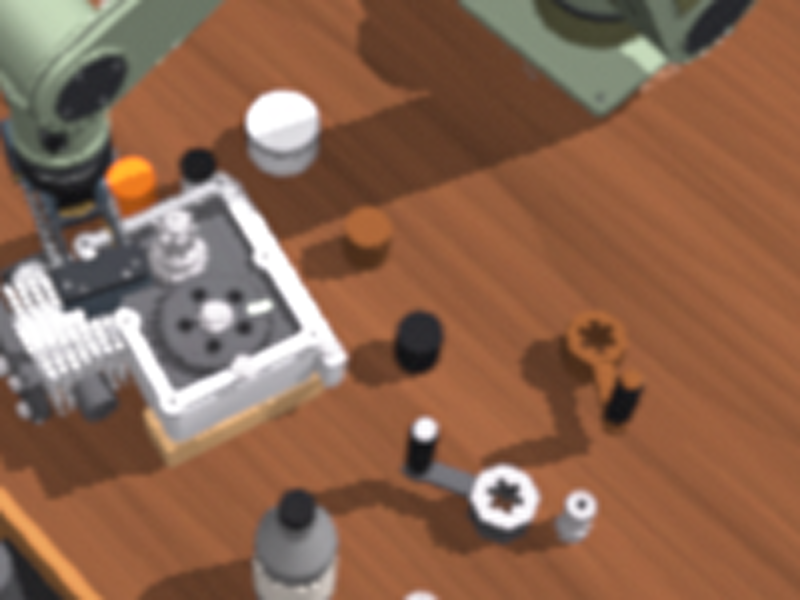

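```bash
python3 - <<'E'
from h import *
v=np.load("w3.npy"); s={'ee_pos':v[:3],'ee_rot':v[3:]}
g=cv2.cvtColor(cv2.imread("pics/w3.png"),cv2.COLOR_BGR2GRAY).astype(np.float32)
n0=atz("wrist",(284.8,122.2),192,s); print("nose",n0)
gc=atz("wrist",(402,105),135,s); print("gear boss",gc)
print("slot ends",atz("wrist",(415,19),129,s),atz("wrist",(409,53),129,s),"ptr tip",atz("wrist",(466,98),130,s))
a=np.arange(0,360,0.5)
for z in (184,180,176):
  for r in (13,14,15,16):
    vals=[]
    for t in np.radians(a):
        p=proj("wrist",[n0[0]+r*np.cos(t),n0[1]+r*np.sin(t),z],s)
        vals.append(cv2.getRectSubPix(g,(1,1),(float(p[0]),float(p[1])))[0,0])
    vals=np.array(vals); f=np.exp(1j*np.radians(6*a)) ; c=(vals*f).mean()
    print(z,r,"bright phase mod60",np.degrees(np.angle(c))/6 %60,abs(c))
E
```

```text
nose [563.31913813 -10.04873975 192.        ]
gear boss [580.56920636  60.51538371 135.        ]
slot ends [537.76753984  82.35348592 129.        ] [553.91546085  74.43615926 129.        ] ptr tip [591.88033498 100.68772265 130.        ]
184 13 bright phase mod60 41.086882775310045 11.322982523090776
184 14 bright phase mod60 41.10811785793602 11.824707230735136
184 15 bright phase mod60 42.10407099781577 8.623423371528665
184 16 bright phase mod60 7.673850927516199 3.86461598643026
180 13 bright phase mod60 41.18990966039734 11.184723615384348
180 14 bright phase mod60 41.083247832634896 11.606211009662474
180 15 bright phase mod60 41.55784205868184 10.997033725140408
180 16 bright phase mod60 46.116930816805876 2.6002349202840858
176 13 bright phase mod60 41.230199568447176 10.903304376531693
176 14 bright phase mod60 41.10581713225296 11.432065297553855
176 15 bright phase mod60 41.25617293356487 11.84567894369236
176 16 bright phase mod60 42.6459434945495 7.099620075118698
```

The cap stands upright on the bench at about (420,340) in the crop. Wrist image: nose (284.8,122.2), stub axis ≈ (563.3,-10.0), and the teeth fit to 41.1° mod 60. The distance from stub to gear centre is 72.6 mm (72 given), and from gear axis to pointer 41.7 mm (41.5 given). The slot is at 153° and the pointer at 74.3°, so the crank needs about 562° clockwise. Next I look at the crank from above.

Request:
play_rows(increments=[[0, 0, 35, 0, 0], [0, 10, 40, 0, 0], [-15, 40, 0, -8, 0], [-20, 50, 0, -8, 0], [-20, 50, 0, -8, 0], [-20, 50, 0, -8, 0], [-20, 50, 0, -8, 0], [-20, 36, -30, -2.9, 0], [-6, 5, -30, 0, 0], [0, 0, -20, 0, 0], [0, 0, 0, 0, 0], [0, 0, 0, 0, 0]])

```text
time_s: 8.72
ee_pos: [521.5, 249.9, 170.9]
ee_rot: [179.8, 0.0, 115.3]
force: [-0.2, 0.1, 0.5]
gripper_width: 91.2
```

```bash
python3 - <<'E'
from h import *
s=env.state(); im=env.grab_frame("wrist"); cv2.imwrite("pics/w4.png",im[:,:,::-1]); print(s['ee_pos'],s['ee_rot'],s['qpos'],s['time_s'])
np.save("w4.npy",np.r_[s['ee_pos'],s['ee_rot']])
p=proj("wrist",[485.4,325.8,44],s);print(p)
x,y=int(p[0]),int(p[1]); x0=max(0,x-75);y0=max(0,y-60)
crop("pics/w4.png","pics/w4c.png",x0,y0,x0+150,y0+120,5); print(x0,y0)
E
```

```text
[521.45562581 249.90112755 170.88242711] [1.79815148e+02 2.93669574e-03 1.15338453e+02] [ 2.44659978e+01  2.08603870e+01  9.44042895e+01 -1.34746096e-04
  6.45504479e+01 -8.72401824e-01] 8.725
[285.85362113 123.31380739]
210 63
```

View pics/w4.png

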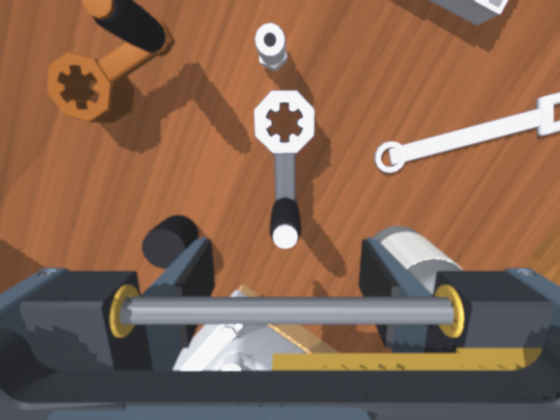

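View pics/w4c.png

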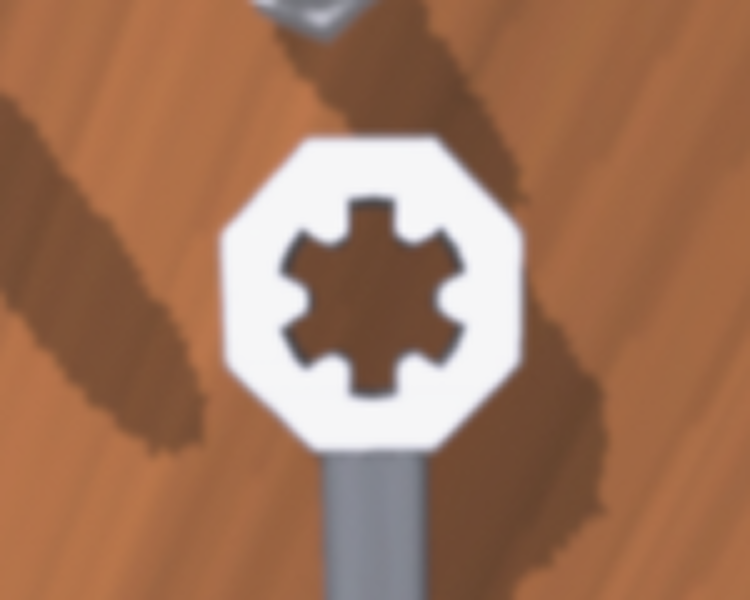

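```bash
python3 - <<'E'
from h import *
v=np.load("w4.npy"); s={'ee_pos':v[:3],'ee_rot':v[3:]}
im=cv2.imread("pics/w4.png"); g=im.min(2)
m=(g>190).astype(np.uint8); n,l,st,ce=cv2.connectedComponentsWithStats(m)
i=l[150-10,284]; i=l[142,284]; print(i,st[i],ce[i])
cs,_=cv2.findContours((l==i).astype(np.uint8),cv2.RETR_EXTERNAL,cv2.CHAIN_APPROX_NONE); c=cs[0][:,0]
P=np.array([atz("wrist",p,44,s)[:2] for p in c.astype(float)])
# octagon fit: support widths -> orientation
from scipy.optimize import least_squares
cc=P.mean(0)
def res(q):
    d=P-q[:2]; k=np.radians(q[2]+45*np.arange(8)); return (d@np.array([np.cos(k),np.sin(k)])).max(1)-q[3]
r=least_squares(res,[*cc,-64.6,27]); print(r.x,np.abs(r.fun).mean())
h=atz("wrist",(285,237),116,s); print(h, np.degrees(np.arctan2(h[1]-r.x[1],h[0]-r.x[0])),np.hypot(*(h[:2]-r.x[:2])))
E
```

```text
0 [     0      0    560    420 224729] [276.26519052 210.30957286]
[583.97323311 338.43796412 -52.37062669   6.784803  ] 1.7034295056231965
[519.67467393 251.47964394 116.        ] -126.479893225933 108.14829708159522
```

```bash
python3 - <<'E'
from h import *
from scipy.optimize import least_squares
v=np.load("w4.npy"); s={'ee_pos':v[:3],'ee_rot':v[3:]}
im=cv2.imread("pics/w4.png"); g=im.min(2)
m=(g>150).astype(np.uint8); n,l,st,ce=cv2.connectedComponentsWithStats(m)
i=l[145,284]; i=i or l[122,262]; print(i,st[i],ce[i])
cs,_=cv2.findContours((l==i).astype(np.uint8),cv2.RETR_EXTERNAL,cv2.CHAIN_APPROX_NONE); c=cs[0][:,0]
P=np.array([atz("wrist",p,44,s)[:2] for p in c.astype(float)])
cc=(P.max(0)+P.min(0))/2
def res(q):
    d=P-q[:2]; k=np.radians(q[2]+45*np.arange(8)); return (d@np.array([np.cos(k),np.sin(k)])).max(1)-q[3]
r=least_squares(res,[*cc,-64.6,27]); print(r.x,np.abs(r.fun).mean())
for y in (235,237):
  h=atz("wrist",(285.5,y),116,s); print(h, np.degrees(np.arctan2(h[1]-r.x[1],h[0]-r.x[0])),np.hypot(*(h[:2]-r.x[:2])))
E
```

```text
6 [ 254   90   61   64 2223] [283.66891588 120.9365722 ]
[483.34355022 325.82646028 -63.80897221  26.76608668] 0.26805648721462316
[519.32787968 253.09708627 116.        ] -63.67516470144552 81.14452421351204
[520.01569653 251.64048769 116.        ] -63.69555901914853 82.75508953272279
```

The crank hub is at (284,121) px, giving (483.5,326.0) with the arm at -63.8°. Handle distance is about 81 mm (80 expected), and flat half-width 26.8 mm (27 expected). Grasping the hub across the flats.

Request:
play_rows(increments=[[-18, 38, 0, 0.9, 0], [-19.5, 38, 0, 0, 0], [0, 0, -40, 0, 0], [0, 0, -45, 0, 0], [0, 0, -40, 0, 0], [0, 0, -19, 0, 0], [0, 0, -6, 0, 0], [0, 0, 0, 0, 0], [0, 0, 0, 0, 0.2], [0, 0, 0, 0, 0.4], [0, 0, 0, 0, 0.6], [0, 0, 0, 0, 0.7], [0, 0, 0, 0, 0.7]], newtons=40)

```text
time_s: 10.4
ee_pos: [483.3, 325.7, 19.4]
ee_rot: [180.0, -0.0, 116.2]
force: [0.1, 1.2, 2.0]
gripper_width: 53.7
```

Request:
play_rows(increments=[[0, 0, 10, 0, 0.7], [0, 0, 30, 0, 0.7], [0, 0, 45, 0, 0.7], [0, 0, 50, 0, 0.7], [0, 0, 50, 0, 0.7], [0, -20, 50, 0, 0.7], [10, -45, 15, -3, 0.7], [12, -50, 0, -4, 0.7], [12, -50, 0, -4, 0.7], [12, -50, 0, -4.1, 0.7], [12, -50, 0, 0, 0.7], [12, -50, 0, 0, 0.7], [12, -45, 0, 0, 0.7], [10, -38, 0, 0, 0.7], [4, -20, 0, 0, 0.7], [0, 0, 0, 0, 0.7], [0, 0, 0, 0, 0.7]], newtons=60)

```text
time_s: 12.52
ee_pos: [578.6, -91.3, 268.9]
ee_rot: [-179.9, -0.1, 101.2]
force: [0.5, -0.4, -4.1]
gripper_width: 53.6
```

```bash
python3 - <<'E'
from h import *
s=env.state(); im=env.grab_frame("wrist"); cv2.imwrite("pics/w5.png",im[:,:,::-1]); print(s['ee_pos'],s['ee_rot'],s['qpos'],s['time_s'],s['force'],s['torque'])
np.save("w5.npy",np.r_[s['ee_pos'],s['ee_rot']])
p=proj("wrist",[563.3,-10,192],s);print(p)
x,y=int(p[0]),int(p[1]); x0=max(0,x-60);y0=max(0,y-50)
crop("pics/w5.png","pics/w5c.png",x0,y0,x0+120,y0+100,6); print(x0,y0)
for n in ("scene","side"):
    im=env.grab_frame(n); cv2.imwrite(f"pics/{n}5.png",im[:,:,::-1])
crop("pics/scene5.png","pics/scene5c.png",200,120,360,240,5)
crop("pics/side5.png","pics/side5c.png",220,90,380,210,5)
E
```

```text
[578.5538274  -91.29167628 268.88245636] [-1.79949511e+02 -8.46397137e-02  1.01179711e+02] [-1.01252011e+01  1.80793718e+01  8.40613930e+01  6.18776526e-02
  7.79370325e+01 -2.13179216e+01] 12.525 [ 0.47783954 -0.44376878 -4.13080438] [-0.02455488  0.12184733 -0.00740587]
[287.89546148 125.40344609]
227 75
```

View pics/w5.png

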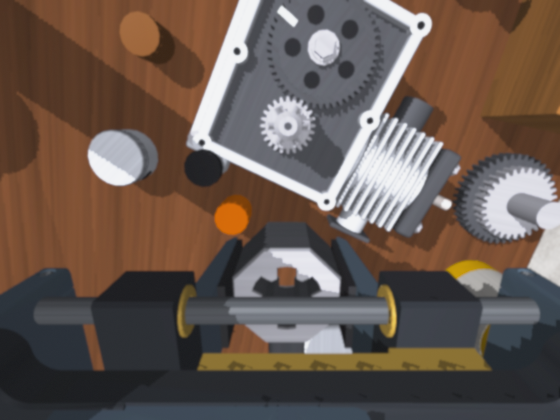

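View pics/w5c.png

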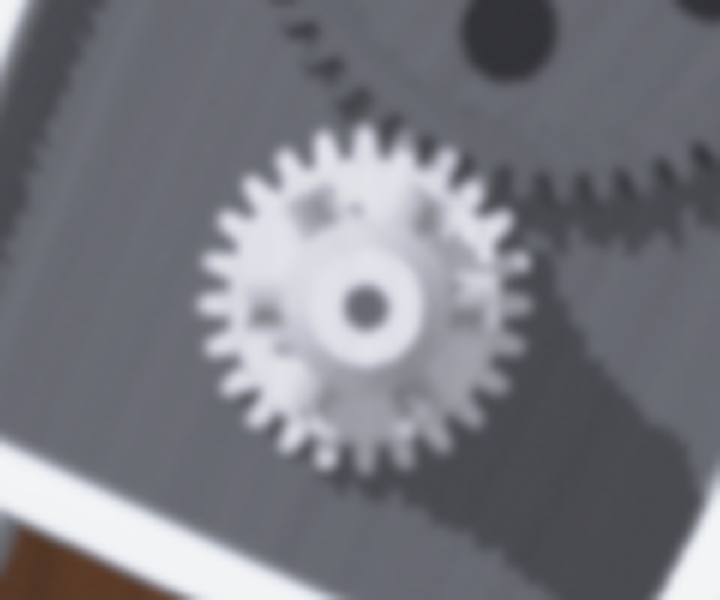

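View pics/side5c.png

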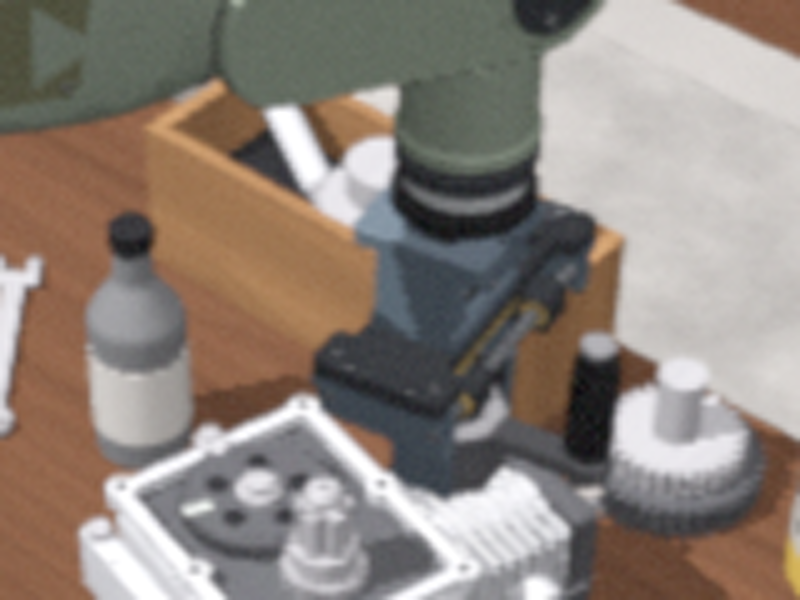

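View pics/scene5c.png

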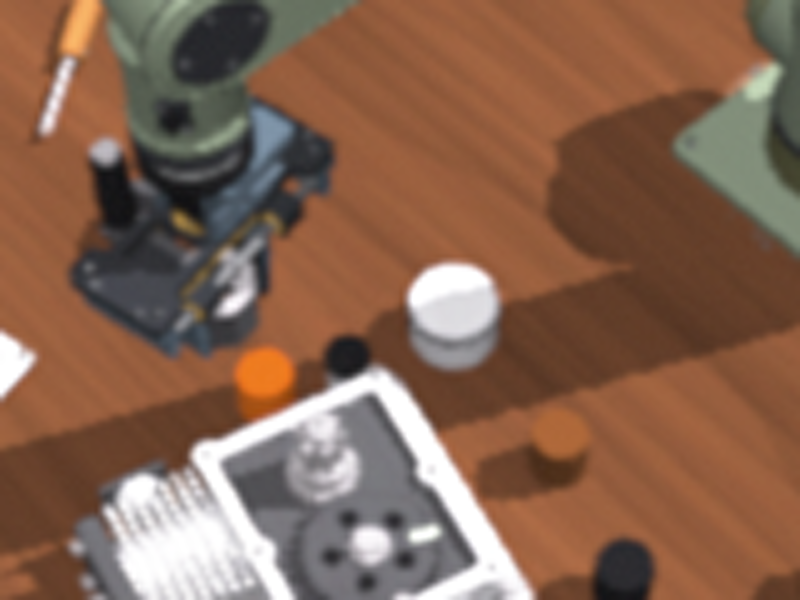

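```bash
python3 - <<'E'
from h import *
v=np.load("w5.npy"); s={'ee_pos':v[:3],'ee_rot':v[3:]}
g=cv2.cvtColor(cv2.imread("pics/w5.png"),cv2.COLOR_BGR2GRAY).astype(np.float32)
n0=atz("wrist",(288.2,126.2),192,s); print("nose",n0)
a=np.arange(0,360,0.5)
for z in (182,178):
  for r in (13,14,15):
    vals=[]
    for t in np.radians(a):
        p=proj("wrist",[n0[0]+r*np.cos(t),n0[1]+r*np.sin(t),z],s)
        vals.append(cv2.getRectSubPix(g,(1,1),(float(p[0]),float(p[1])))[0,0])
    c=(np.array(vals)*np.exp(1j*np.radians(6*a))).mean(); print(z,r,np.degrees(np.angle(c))/6 %60,abs(c))
crop("pics/w5.png","pics/w5d.png",210,210,360,330,5)
# tool->pix: hub front edges
R=Ro.from_euler('xyz',s['ee_rot'],degrees=True).as_matrix()
for zt in (19.4,-24.6):
  for y in (-11,11): print(zt,y,proj("wrist",s['ee_pos']+R@np.array([27,y,zt]),s))
E
```

```text
nose [563.63477868 -10.51436414 192.        ]
182 13 40.39440737464622 9.825871484548914
182 14 41.01066216491323 9.975877926138592
182 15 42.198600960685866 8.4229783265428
178 13 40.36810482901319 9.529111628366577
178 14 40.850091685360816 10.028349602541576
178 15 41.90199960045685 8.921361765307624
19.4 -11 [269.025204   220.26970349]
19.4 11 [304.68662621 220.25930971]
-24.6 -11 [263.96107273 248.90762729]
-24.6 11 [310.08568676 248.89408536]
```

View pics/w5d.png

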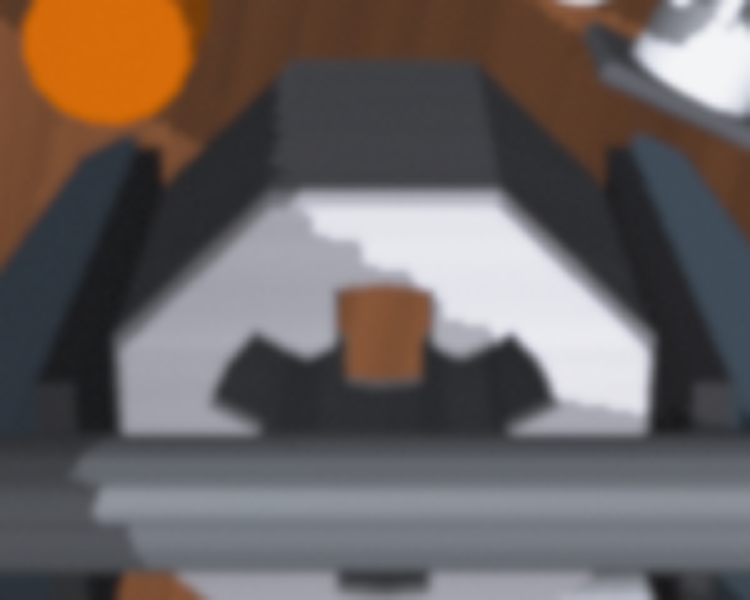

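The nose is at (288.2,126.2), giving a stub at (563.6,-10.5), with teeth at 101.0° (tool yaw 101.2). The hub sits squarely in the jaws. Moving over the shaft and lowering.

Request:
play_rows(increments=[[-5, 25, 0, 0, 0.7], [-5, 30, 0, 0, 0.7], [-5, 20, 0, 0, 0.7], [0, 6.3, 0, 0, 0.7], [0, 0, -20, 0, 0.7], [0, 0, -20, 0, 0.7], [0, 0, -13, 0, 0.7], [0, 0, 0, 0, 0.7], [0, 0, 0, 0, 0.7]])

```text
time_s: 13.8
ee_pos: [564.8, -11.4, 216.9]
ee_rot: [179.9, 0.0, 101.1]
force: [-1.0, -1.0, -5.5]
gripper_width: 53.7
```

Request:
play_rows(increments=[[-1.2, 1.4, 0, 0, 0.7], [0, 0, 0, 0, 0.7], [0, 0, 0, 0, 0.7]])

```text
time_s: 14.18
ee_pos: [563.0, -9.7, 216.4]
ee_rot: [180.0, 0.0, 101.1]
force: [0.4, -0.7, -5.7]
gripper_width: 53.9
```

```bash
python3 - <<'E'
from h import *
s=env.state();print(s['ee_pos'],s['force'])
for n in ("scene","side"):
    im=env.grab_frame(n); cv2.imwrite(f"pics/{n}6.png",im[:,:,::-1])
print(env.state()['ee_pos'])
crop("pics/scene6.png","pics/scene6c.png",220,150,320,225,6)
crop("pics/side6.png","pics/side6c.png",230,130,330,205,6)
a=cv2.imread("pics/scene6c.png");b=cv2.imread("pics/side6c.png");cv2.imwrite("pics/c6.png",cv2.resize(np.vstack([a,b]),(400,600)))
E
```

```text
[562.9929601   -9.73253416 216.43362289] [ 0.38134889 -0.73553852 -5.6702976 ]
[562.95489603  -9.73576659 216.27902782]
```

View pics/c6.png

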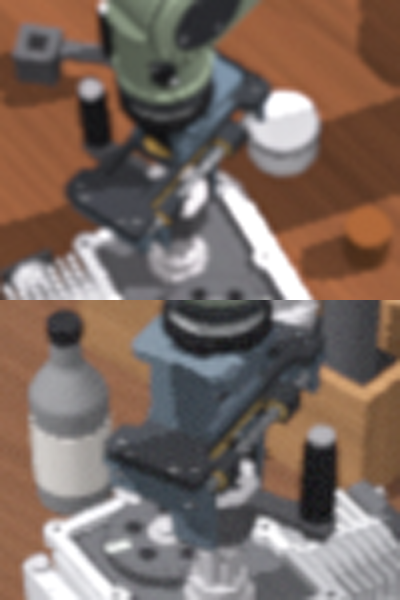

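Request:
play_rows(increments=[[0.4, -0.2, -4, 0, 0.7], [0, 0, -4, 0, 0.7], [0, 0, -3, 0, 0.7], [0, 0, 0, 0, 0.7]])

```text
time_s: 14.78
ee_pos: [563.1, -10.0, 204.7]
ee_rot: [-180.0, -0.0, 101.1]
force: [-0.1, -0.8, -5.5]
gripper_width: 53.6
```

Request:
play_rows(increments=[[0, 0, -2, 0, 0.7], [0, 0, -2, 0, 0.7], [0, 0, -2, 0, 0.7], [0, 0, 0, 0, 0.7]])

```text
time_s: 15.28
ee_pos: [563.6, -10.0, 203.0]
ee_rot: [179.8, 0.0, 101.1]
force: [-5.9, -0.1, 12.5]
gripper_width: 53.5
```

Request:
play_rows(increments=[[-0.7, 0, 0, 0, 0.7], [0, 0, 0, 0, 0.7]])

```text
time_s: 15.52
ee_pos: [563.5, -10.0, 203.0]
ee_rot: [179.7, 0.1, 101.1]
force: [-3.5, -0.1, 12.1]
gripper_width: 53.7
```

Request:
play_rows(increments=[[-0.7, 0, 0, 0, 0.7], [0, 0, 0, 0, 0.7]])

```text
time_s: 15.78
ee_pos: [563.5, -10.0, 203.0]
ee_rot: [179.6, 0.1, 101.1]
force: [-2.7, -0.3, 10.7]
gripper_width: 53.9
```

```bash
python3 - <<'E'
from h import *
s=env.state();print(s['ee_pos'],s['ee_rot'],s['force'],s['torque'])
E
```

```text
[563.46806255  -9.95527882 203.03051808] [1.79622360e+02 8.39169001e-02 1.01141547e+02] [-2.6644653  -0.32872338 10.69666624] [0.04560905 0.56409094 0.01163638]
```

Request:
play_rows(increments=[[0, 0, 5, 0, 0.7], [0, 0, 0, 0, 0.7], [0, 0, 0, 0, 0.7]])

```text
time_s: 16.15
ee_pos: [561.9, -9.9, 203.5]
ee_rot: [-180.0, -0.0, 101.1]
force: [0.5, -0.5, -5.0]
gripper_width: 53.8
```

```bash
python3 - <<'E'
from h import *
s=env.state();print(s['ee_pos'],s['ee_rot'],s['force'],s['torque'])
im=env.grab_frame("wrist"); cv2.imwrite("pics/w7.png",im[:,:,::-1]);crop("pics/w7.png","pics/w7c.png",200,180,370,310,4.5)
E
```

```text
[561.87209677  -9.92576618 203.47348872] [-1.79969844e+02 -1.42513433e-02  1.01137658e+02] [ 0.45400331 -0.47762051 -5.01534456] [ 0.04033816 -0.06547607 -0.01668344]
```

View pics/w7c.png

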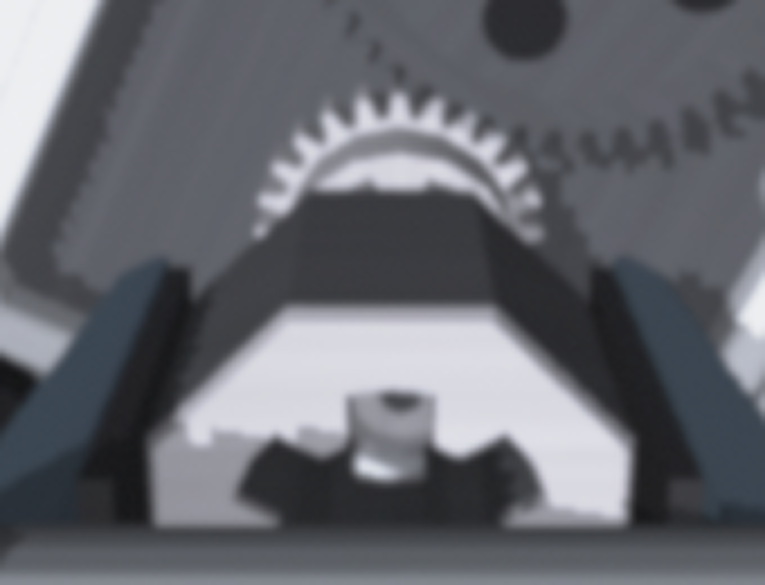

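```bash
python3 - <<'E'
from h import *
s=env.state();R=Ro.from_euler('xyz',s['ee_rot'],degrees=True).as_matrix()
def tl(px,z):
    return np.round(R.T@(atz("wrist",px,z,s)-s['ee_pos']),2)
P=lambda x,y:(200+x/4.5,180+y/4.5)
zt=s['ee_pos'][2]
print("hole ctr",tl(P(400,386),192),"hub top edge",tl(P(283,307),zt+24.6),tl(P(500,307),zt+24.6),"hub bottom edge",tl(P(308,193),zt-19.4),tl(P(470,193),zt-19.4))
print("shoulder top",tl(P(400,130),146))
print("hub left/right corners",tl(P(150,440),zt+24.6),tl(P(632,440),zt+24.6))
E
```

```text
hole ctr [-1.000e-02  1.250e+00  1.149e+01] hub top edge [ 27.35 -11.51 -24.59] [ 27.35  11.48 -24.6 ] hub bottom edge [ 25.29 -11.39  19.41] [25.29 10.88 19.4 ]
shoulder top [23.43  1.58 57.5 ]
hub left/right corners [ 11.6  -26.42 -24.58] [ 11.6   26.29 -24.61]
```

```bash
python3 - <<'E'
from h import *
v=np.load("w5.npy"); R=Ro.from_euler('xyz',v[3:],degrees=True).as_matrix()
X,e=tri([("scene",(200+106/5,120+150/5)),("side",(220+600/5,90+345/5))]); print(X,e,R.T@(X-v[:3]), "expect -80,0,-96.6")
# bottom of the handle/arm end
crop("pics/scene5.png","pics/h1.png",205,135,255,185,8);crop("pics/side5.png","pics/h2.png",315,145,365,195,8)
a=cv2.imread("pics/h1.png");b=cv2.imread("pics/h2.png");cv2.imwrite("pics/h.png",np.hstack([a,b]))
E
```

```text
[ 594.24995135 -170.91710458  370.26736708] [array([-0.8, -0.1]), array([-1. ,  0.2])] [ -81.0078616    -0.12950557 -101.50461491] expect -80,0,-96.6
```

View pics/h.png

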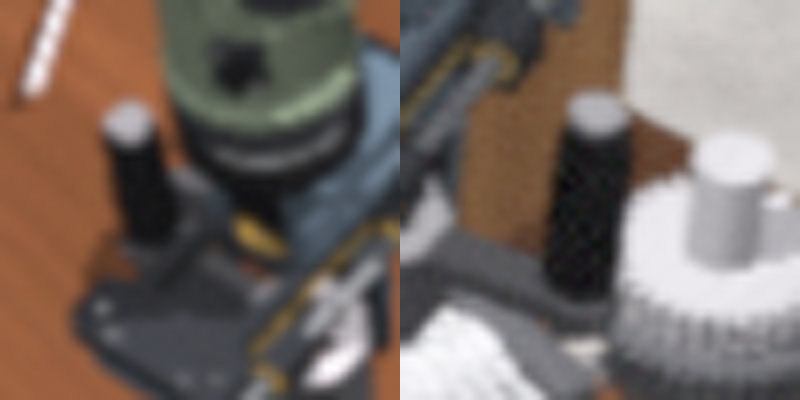

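Two views agree that the hub sits tilted about 3° in the jaws, handle side up. I'll recentre, reduce the grip so the hub can level itself on the shaft end, then press lightly.

Request:
play_rows(increments=[[1.2, 0.5, 0, 0, 0.7], [0, 0, 0, 0, 0.7], [0, 0, -2, 0, 0.7], [0, 0, -2, 0, 0.7], [0, 0, -2, 0, 0.7], [0, 0, 0, 0, 0.7]], newtons=8)

```text
time_s: 16.95
ee_pos: [563.3, -9.8, 201.1]
ee_rot: [179.9, 0.1, 101.1]
force: [-4.9, -0.9, 9.7]
gripper_width: 54.1
```

```bash
python3 - <<'E'
from h import *
s=env.state();print(s['ee_pos'],s['ee_rot'],s['force'],s['torque'])
im=env.grab_frame("wrist"); cv2.imwrite("pics/w8.png",im[:,:,::-1]);crop("pics/w8.png","pics/w8c.png",200,180,370,310,4.5)
E
```

```text
[563.26224731  -9.77539856 201.12277398] [1.79852098e+02 7.48206337e-02 1.01142951e+02] [-4.86495896 -0.91462046  9.66725114] [-0.19436753  0.89120334 -0.00127866]
```

View pics/w8c.png

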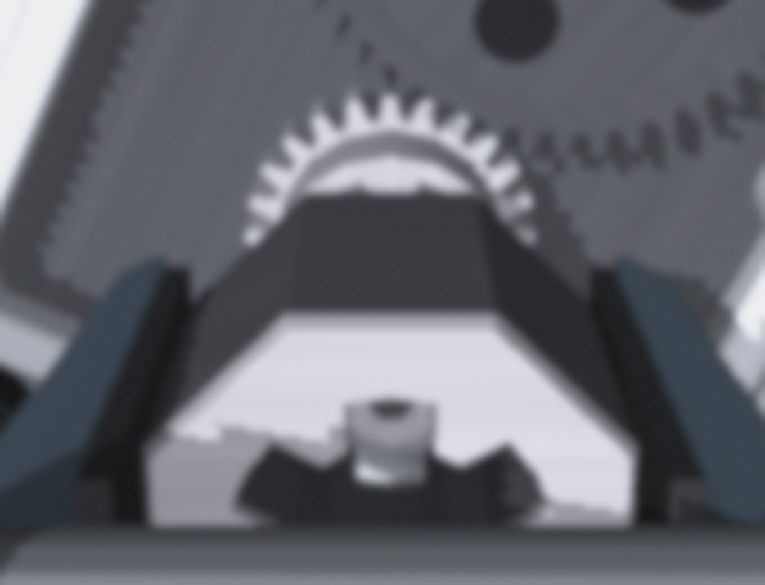

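Request:
play_rows(increments=[[-0.6, 0, 0, 0, 0.7], [0, 0, 0, 1.5, 0.7], [0, 0, 0, 1.5, 0.7], [0, 0, 0, 0, 0.7]])

```text
time_s: 17.5
ee_pos: [563.4, -9.7, 201.1]
ee_rot: [179.8, 0.1, 104.1]
force: [-2.8, -0.2, 8.5]
gripper_width: 53.9
```

Request:
play_rows(increments=[[0, 0, 0, -2, 0.7], [0, 0, 0, -2, 0.7], [0, 0, 0, -2, 0.7], [0, 0, 0, 0, 0.7]])

```text
time_s: 18.0
ee_pos: [564.1, -9.7, 201.1]
ee_rot: [179.7, 0.1, 98.1]
force: [-1.2, -0.8, 7.0]
gripper_width: 54.3
```

Request:
play_rows(increments=[[0, 0, 0, 1.5, 0.7], [0, 0, 0, 1.5, 0.7], [0, 0, 3, 0, 0.7], [0, 0, 3, 0, 0.7], [0, 0, 2, 0, 0.7], [0, 0, 0, 0, 0.7], [0, 0, 0, 0, 0.7]], newtons=30)

```text
time_s: 18.88
ee_pos: [562.4, -9.4, 205.8]
ee_rot: [-180.0, -0.0, 101.1]
force: [0.2, 0.0, -5.8]
gripper_width: 54.0
```

```bash
cat > look.py <<'E'
from h import *
import sys
t=sys.argv[1]
s=env.state();print(s['time_s'],s['ee_pos'],s['ee_rot'],s['force'],s['torque'])
im=env.grab_frame("wrist"); cv2.imwrite(f"pics/w{t}.png",im[:,:,::-1]);crop(f"pics/w{t}.png",f"pics/w{t}c.png",200,180,370,310,4.5)
im=env.grab_frame("side"); cv2.imwrite(f"pics/sd{t}.png",im[:,:,::-1]);crop(f"pics/sd{t}.png",f"pics/sd{t}c.png",230,120,330,195,8)
E
python3 look.py 9
```

```text
18.875 [562.35040283  -9.40501103 205.81663157] [-1.79967133e+02 -1.21975926e-02  1.01138961e+02] [ 0.21651671  0.01103752 -5.77738134] [ 0.04188654  0.00110221 -0.03507822]
```

View pics/w9c.png

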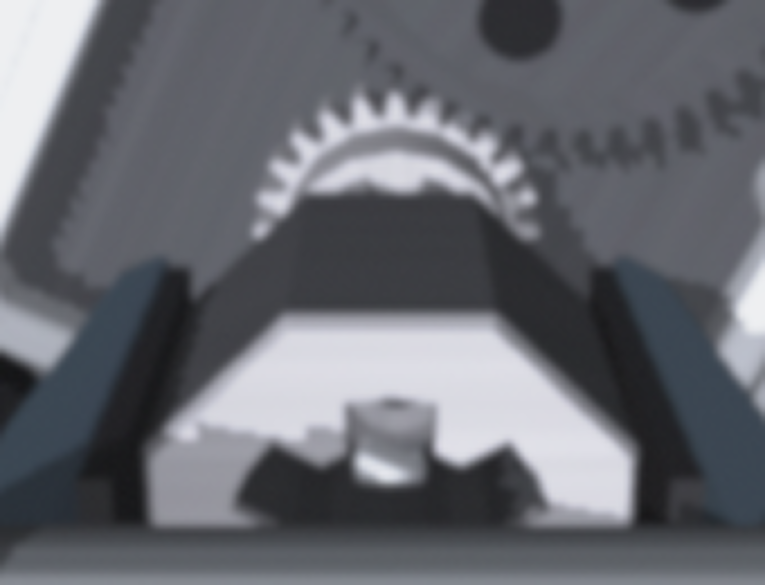

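View pics/sd9c.png

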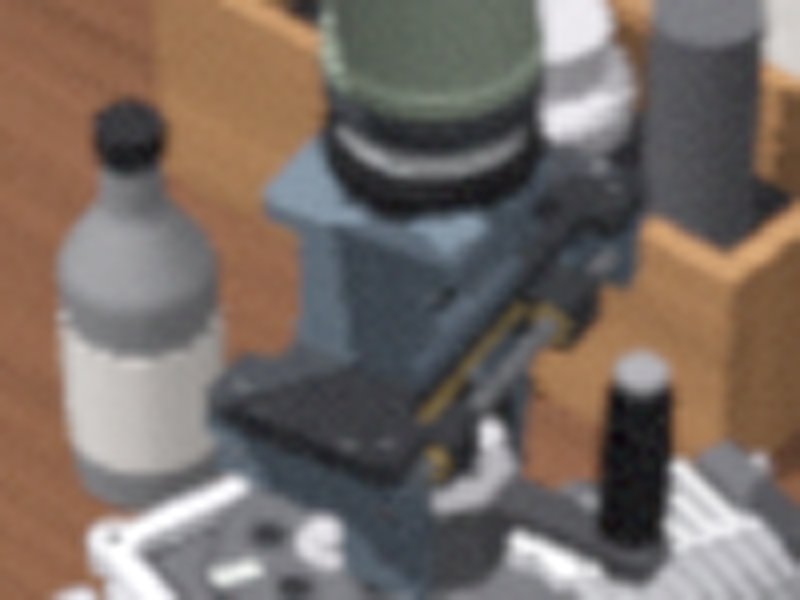

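```bash
python3 - <<'E'
from h import *
s=env.state();R=Ro.from_euler('xyz',s['ee_rot'],degrees=True).as_matrix()
P=lambda x,y:(200+x/4.5,180+y/4.5)
def tl(px,z): return np.round(R.T@(atz("wrist",px,z,s)-s['ee_pos']),2)
zt=s['ee_pos'][2]
for dz in (0,2,4):
  print(dz,"top",tl(P(392,312),zt+24.6+dz),"bot",tl(P(389,195),zt-19.4+dz))
print("hole",tl(P(396,402),192),"(lower edge 408)", tl(P(396,385),192))
c=s['ee_pos']+R@np.array([-80,0,0])
for z in (zt-19.4+116,zt-19.4+48): print(z,proj("side",[c[0],c[1],z]))
E
```

```text
0 top [ 26.77   0.04 -24.6 ] bot [25.   -0.26 19.4 ]
2 top [ 27.65   0.03 -26.6 ] bot [25.68 -0.26 17.4 ]
4 top [ 28.52   0.03 -28.6 ] bot [26.35 -0.26 15.4 ]
hole [-3.7   0.72 13.91] (lower edge 408) [-1.07  0.71 13.91]
302.51203513612086 [308.80750503 167.95471487]
234.51203513612086 [307.93085312 186.18723941]
```

```bash
python3 - <<'E'
from h import *
crop("pics/w9.png","pics/w9d.png",265,205,315,290,9)
s=env.state()
s['ee_pos']=np.array([562.35,-9.405,205.82])
out=cv2.imread("pics/w9d.png")
def circ(c,r,z,col):
    pts=[]
    for t in np.linspace(0,2*np.pi,73):
        p=proj("wrist",[c[0]+r*np.cos(t),c[1]+r*np.sin(t),z],s); pts.append(((p-[265,205])*9+4.5))
    cv2.polylines(out,[np.int32(pts)],True,col,1)
for c,col in (((563.4,-10.2),(0,255,0)),):
    circ(c,3,192,col);circ(c,7.5,192,col);circ(c,20.5,146,col); circ(c,17,179,(0,0,255))
    for th in (101,41,161):
        t=np.radians(th)
        for sg in (-4,4):
            P=[proj("wrist",[c[0]+r*np.cos(t)-sg*np.sin(t),c[1]+r*np.sin(t)+sg*np.cos(t),z],s) for r,z in ((12,184),(16.5,179),(16.5,146))]
            cv2.polylines(out,[np.int32([(p-[265,205])*9+4.5 for p in P])],False,(255,255,0),1)
cv2.imwrite("pics/w9e.png",np.hstack([cv2.imread("pics/w9d.png"),out])[:600] if False else cv2.resize(np.hstack([cv2.imread("pics/w9d.png"),out]),None,fx=.78,fy=.78))
E
```

```text
(no output)
```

View pics/w9e.png

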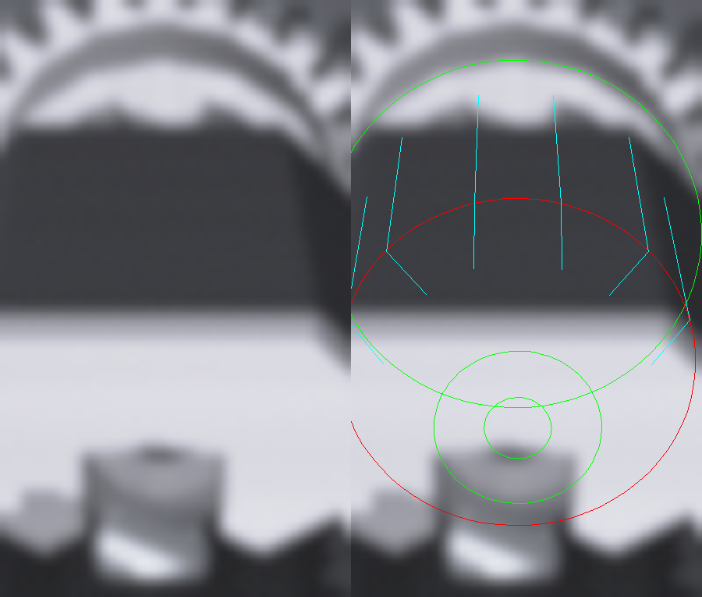

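```bash
python3 - <<'E'
from h import *
v=np.load("w3.npy"); s={'ee_pos':v[:3],'ee_rot':v[3:]}
K=10;x0,y0,w,h=255,92,58,60
base=cv2.resize(cv2.imread("pics/w3.png")[y0:y0+h,x0:x0+w],None,fx=K,fy=K,interpolation=cv2.INTER_CUBIC)
base=cv2.convertScaleAbs(base,alpha=1.6,beta=-140)
outs=[base]
n0=(563.4,-10.1)
for th0 in (41,11):
    o=base.copy()
    for th in th0+60*np.arange(6):
        t=np.radians(th)
        def q(r,sg,z): 
            p=proj("wrist",[n0[0]+r*np.cos(t)-sg*np.sin(t),n0[1]+r*np.sin(t)+sg*np.cos(t),z],s); return (p-[x0,y0])*K+K/2
        for ch in ([(11,-4,184),(12,-4,184),(17,-4,179),(17,4,179),(12,4,184),(11,4,184)],[(17,-4,179),(17,-4,146)],[(17,4,179),(17,4,146)]):
            cv2.polylines(o,[np.int32([q(*c) for c in ch])],False,(0,0,255),1)
    outs.append(o)
im=np.hstack(outs); cv2.imwrite("pics/ov.png",cv2.resize(im,None,fx=800/im.shape[1],fy=800/im.shape[1],interpolation=cv2.INTER_AREA)); cv2.imwrite("pics/ovb.png",base)
E
```

```text
(no output)
```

View pics/ov.png

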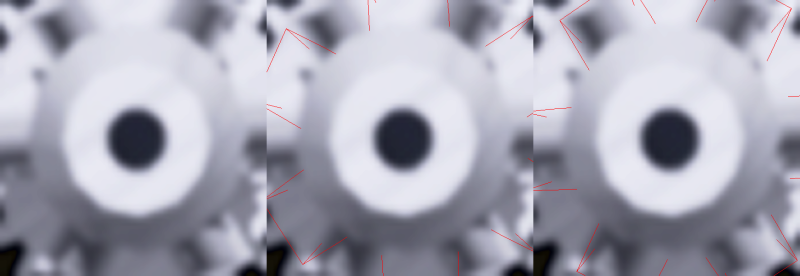

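View pics/ovb.png

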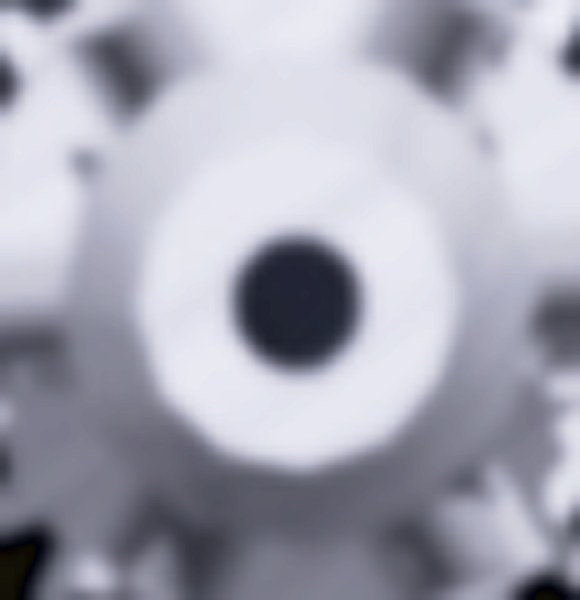

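```bash
python3 - <<'E'
from h import *
v=np.load("w3.npy"); s={'ee_pos':v[:3],'ee_rot':v[3:]}
K=7;x0,y0,w,h=240,78,90,86
base=cv2.resize(cv2.imread("pics/w3.png")[y0:y0+h,x0:x0+w],None,fx=K,fy=K,interpolation=cv2.INTER_CUBIC)
base=cv2.convertScaleAbs(base,alpha=1.5,beta=-120)
n0=(563.4,-10.1)
for th0 in (41,11):
    o=base.copy()
    for th in th0+60*np.arange(6):
        t=np.radians(th)
        def q(r,sg,z): 
            p=proj("wrist",[n0[0]+r*np.cos(t)-sg*np.sin(t),n0[1]+r*np.sin(t)+sg*np.cos(t),z],s); return (p-[x0,y0])*K+K/2
        for ch in ([(11,-4,184),(13,-4,184),(17,-4,179),(17,4,179),(13,4,184),(11,4,184)],[(17,-4,179),(17,-4,146)],[(17,4,179),(17,4,146)]):
            cv2.polylines(o,[np.int32([q(*c) for c in ch])],False,(0,0,255),1)
    cv2.imwrite(f"pics/ov{th0}.png",o)
E
```

```text
(no output)
```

View pics/ov41.png

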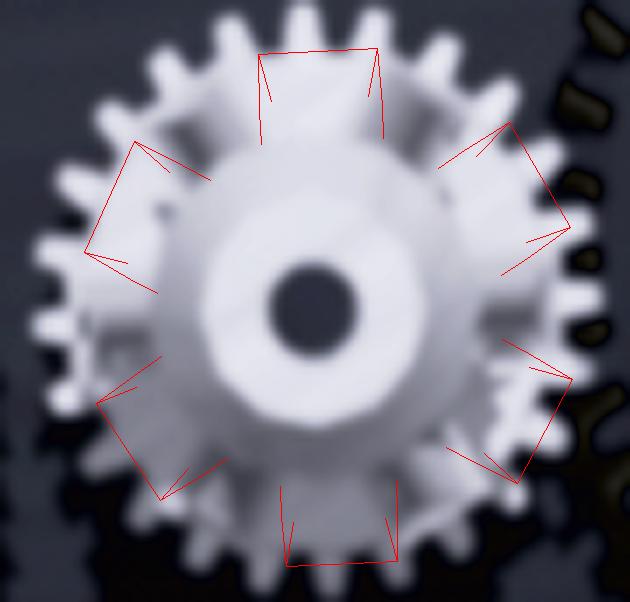

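View pics/ov11.png

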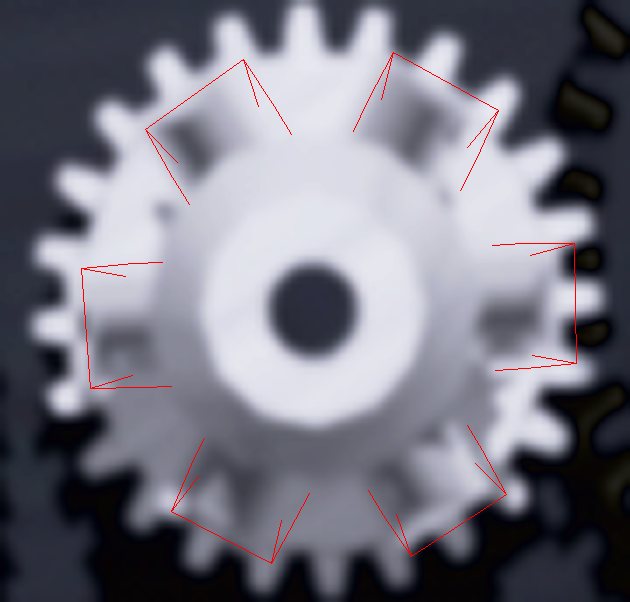

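```bash
python3 - <<'E'
from h import *
for f,n0 in (("w3",(563.32,-10.05)),("w5",(563.63,-10.51))):
    v=np.load(f+".npy"); s={'ee_pos':v[:3],'ee_rot':v[3:]}
    g=cv2.GaussianBlur(cv2.cvtColor(cv2.imread(f"pics/{f}.png"),cv2.COLOR_BGR2GRAY).astype(np.float32),(0,0),0.7)
    gx=cv2.Sobel(g,cv2.CV_32F,1,0);gy=cv2.Sobel(g,cv2.CV_32F,0,1)
    best=[]
    for th0 in np.arange(0,60,1.0):
        sc={}
        for dx in np.arange(-1.5,1.6,.5):
          for dy in np.arange(-1.5,1.6,.5):
            tot=0
            for th in th0+60*np.arange(6):
              t=np.radians(th)
              for sg in (-4,4):
                A=[proj("wrist",[n0[0]+dx+r*np.cos(t)-sg*np.sin(t),n0[1]+dy+r*np.sin(t)+sg*np.cos(t),z],s) for r,z in ((12.5,184),(16.8,179))]
                d=(A[1]-A[0]);L=np.linalg.norm(d);nrm=np.array([-d[1],d[0]])/L
                for a in (.15,.4,.65,.9):
                    p=(A[0]+a*d); x,y=p.astype(np.float32)
                    ax=cv2.remap(gx,np.float32([[x]]),np.float32([[y]]),1)[0,0];ay=cv2.remap(gy,np.float32([[x]]),np.float32([[y]]),1)[0,0]
                    tot+=min(abs(ax*nrm[0]+ay*nrm[1]),80)
            sc[(dx,dy)]=tot
        k=max(sc,key=sc.get); best.append((sc[k],th0,k))
    best.sort(reverse=True); print(f,[(round(float(b[0])),b[1],b[2]) for b in best[:8]])
E
```

```text
w3 [(2623, np.float64(21.0), (np.float64(1.5), np.float64(0.5))), (2549, np.float64(15.0), (np.float64(1.5), np.float64(-1.5))), (2511, np.float64(1.0), (np.float64(-1.5), np.float64(1.5))), (2508, np.float64(23.0), (np.float64(1.5), np.float64(0.0))), (2502, np.float64(22.0), (np.float64(1.5), np.float64(0.5))), (2488, np.float64(17.0), (np.float64(1.5), np.float64(1.5))), (2481, np.float64(26.0), (np.float64(0.5), np.float64(1.5))), (2480, np.float64(52.0), (np.float64(1.0), np.float64(1.5)))]
w5 [(2596, np.float64(39.0), (np.float64(0.0), np.float64(-1.5))), (2571, np.float64(38.0), (np.float64(0.0), np.float64(-1.5))), (2523, np.float64(37.0), (np.float64(0.5), np.float64(-1.5))), (2523, np.float64(10.0), (np.float64(1.5), np.float64(-1.5))), (2511, np.float64(40.0), (np.float64(0.5), np.float64(-1.5))), (2492, np.float64(11.0), (np.float64(1.5), np.float64(-1.5))), (2487, np.float64(9.0), (np.float64(1.5), np.float64(-1.5))), (2438, np.float64(41.0), (np.float64(1.0), np.float64(-1.5)))]
```

The stub-tooth overlay on the close view shows the teeth sit 2–3° clockwise of my first estimate; the lighting had biased it. I'll retry at yaw ≈98.5, centred, with light pressure.

Request:
play_rows(increments=[[0.6, -0.5, 0, -2.6, 0.7], [0, 0, 0, 0, 0.7], [0, 0, -2.5, 0, 0.7], [0, 0, -2.5, 0, 0.7], [0, 0, -2, 0, 0.7], [0, 0, 0, 0, 0.7]], newtons=25)

```text
time_s: 19.73
ee_pos: [563.1, -9.9, 201.2]
ee_rot: [179.9, 0.0, 98.6]
force: [-3.8, 0.3, 6.5]
gripper_width: 54.1
```

Request:
play_rows(increments=[[0, 0, -1, -1, 0.7], [0, 0, 0, -1, 0.7], [0, 0, 0, -1, 0.7], [0, 0, 0, -1, 0.7], [0, 0, 0, 0, 0.7]])

```text
time_s: 20.35
ee_pos: [563.8, -9.9, 200.9]
ee_rot: [179.8, 0.0, 94.6]
force: [-3.2, 1.1, 8.5]
gripper_width: 54.0
```

Request:
play_rows(increments=[[-0.5, 0, 1, 2, 0.7], [0, -0.7, 0, 1, 0.7], [0, -0.7, 0, 0, 0.7], [0, 0, 0, 0, 0.7]])

```text
time_s: 20.85
ee_pos: [563.6, -10.2, 201.1]
ee_rot: [179.8, -0.1, 97.5]
force: [-1.9, 3.8, 7.6]
gripper_width: 53.9
```

Request:
play_rows(increments=[[0, 0.8, 0, 0, 0.7], [0, 0.8, 0, 0, 0.7], [0, 0.8, 0, 0, 0.7], [0, 0, 0, 0, 0.7]])

```text
time_s: 21.35
ee_pos: [563.6, -9.9, 201.1]
ee_rot: [179.8, 0.1, 97.6]
force: [-0.9, -2.1, 8.1]
gripper_width: 53.6
```

Request:
play_rows(increments=[[0, -0.7, 0, -2, 0.7], [0, 0, 0, -2, 0.7], [0, 0, 0, -2, 0.7], [0, 0, 0, -2, 0.7], [0, 0, 0, -2, 0.7], [0, 0, 0, -2, 0.7], [0, 0, 0, -2, 0.7], [0, 0, 0, 0, 0.7]])

```text
time_s: 22.35
ee_pos: [562.8, -10.0, 198.7]
ee_rot: [180.0, 0.0, 83.5]
force: [3.4, -1.6, -1.1]
gripper_width: 54.1
```

```bash
python3 look.py 10
```

```text
22.35 [562.78516955  -9.95862435 198.66687666] [1.79991906e+02 2.58492414e-02 8.35144805e+01] [ 3.37816448 -1.60373181 -1.05039299] [-0.247888   -0.78500921 -0.04920861]
```

View pics/w10c.png

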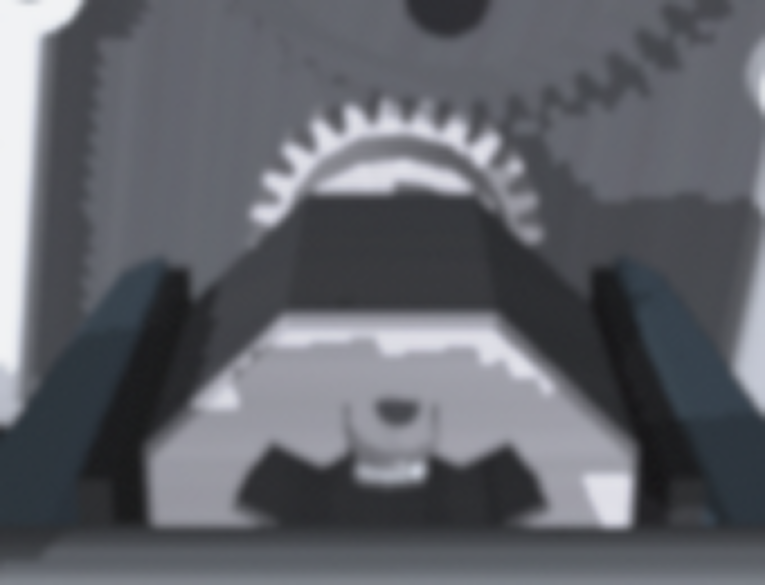

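It dropped in by 2.4 mm, so I press on.

Request:
play_rows(increments=[[0.5, 0, -2, 0, 0.7], [0, 0, -3, 0, 0.7], [0, 0, -3, 0, 0.7], [0, 0, 0, 0, 0.7]])

```text
time_s: 22.95
ee_pos: [563.7, -10.3, 196.2]
ee_rot: [179.7, 0.0, 83.5]
force: [-3.3, -2.7, 23.9]
gripper_width: 54.1
```

```bash
python3 look.py 11
```

```text
22.95 [563.67471442 -10.27518752 196.22944948] [1.79710880e+02 4.63900080e-02 8.35176371e+01] [-3.31108479 -2.71400871 23.9346944 ] [-0.54371458  0.64024424 -0.19731142]
```

View pics/w11c.png

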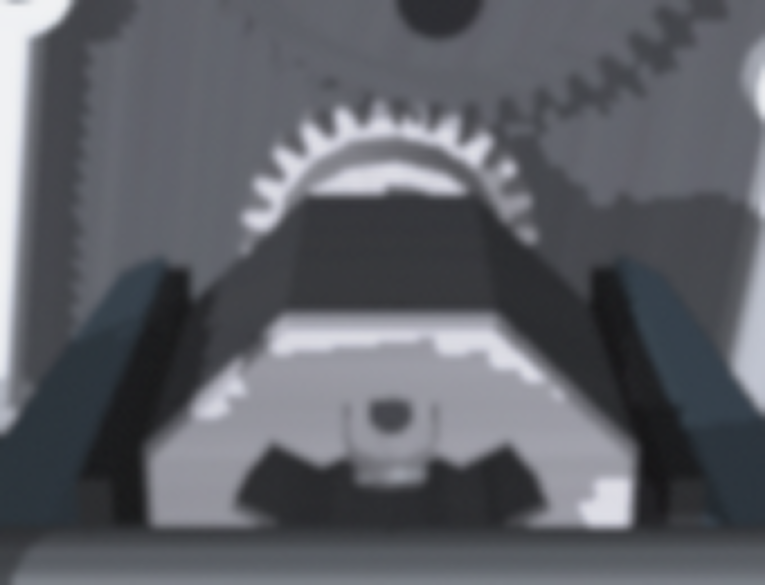

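View pics/sd11c.png

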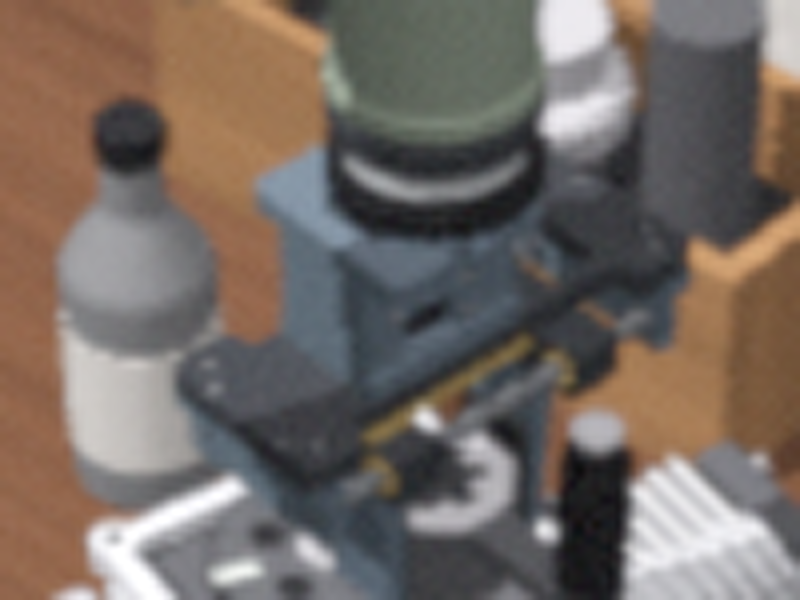

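Request:
play_rows(increments=[[-0.3, 0.2, 0, -1, 0.7], [0, 0, 0, -1, 0.7], [0, 0, 0, -1, 0.7], [0, 0, 0, 0, 0.7]])

```text
time_s: 23.55
ee_pos: [563.6, -10.3, 193.0]
ee_rot: [179.8, 0.1, 80.5]
force: [2.7, -3.3, 6.7]
gripper_width: 54.4
```

```bash
python3 - <<'E'
from h import *
s=env.state();print(s['ee_pos'],s['ee_rot'],s['force'],s['torque'])
E
```

```text
[563.55090172 -10.27691128 192.97673984] [1.79789140e+02 6.23054970e-02 8.05178943e+01] [ 2.65291314 -3.26195776  6.722229  ] [-0.7065276  -0.45046141 -0.20653328]
```

Request:
play_rows(increments=[[0, 0, -2, -1, 0.7], [0, -0.3, -3, 0, 0.7], [0, 0, -3, 0, 0.7], [0, 0, 0, 0, 0.7]])

```text
time_s: 24.05
ee_pos: [563.6, -10.4, 184.0]
ee_rot: [179.8, 0.0, 79.5]
force: [3.9, -2.8, 4.2]
gripper_width: 53.4
```

```bash
python3 - <<'E'
from h import *
s=env.state();print(s['ee_pos'],s['ee_rot'],s['force'],s['torque'])
E
```

```text
[563.6413131  -10.35465558 183.95006722] [1.79843268e+02 3.28820591e-02 7.95056056e+01] [ 3.93482178 -2.78177882  4.18109781] [-0.69445416 -0.66786967 -0.30615155]
```

Request:
play_rows(increments=[[0.3, -0.3, -4, 0, 0.7], [0, 0, -4, 0, 0.7], [0, 0, -4, 0, 0.7], [0, 0, -3, 0, 0.7], [0, 0, -2, 0, 0.7], [0, 0, 0, 0, 0.7]])

```text
time_s: 24.8
ee_pos: [563.7, -10.3, 167.1]
ee_rot: [179.9, 0.0, 79.5]
force: [2.5, -2.9, 5.6]
gripper_width: 53.8
```

Request:
play_rows(increments=[[0, 0, -2, 0, 0.7], [0, 0, -2, 0, 0.7], [0, 0, -2, 0, 0.7], [0, 0, 0, 0, 0.7]])

```text
time_s: 25.3
ee_pos: [563.7, -10.3, 163.5]
ee_rot: [179.8, 0.0, 79.5]
force: [-0.9, -1.9, 17.8]
gripper_width: 54.2
```

Request:
play_rows(increments=[[0, 0, -3, 0, 0.7], [0, 0, 0, 0, 0.7]])

```text
time_s: 25.55
ee_pos: [563.8, -10.1, 162.8]
ee_rot: [179.7, -0.0, 79.5]
force: [-3.4, -2.6, 29.5]
gripper_width: 54.1
```

```bash
python3 look.py 12; python3 - <<'E'
from h import *
crop("pics/sd12.png","pics/sd12d.png",240,140,330,225,7)
E
```

```text
25.55 [563.78777176 -10.12315235 162.81339851] [ 1.79725235e+02 -3.34529620e-02  7.95256781e+01] [-3.41020335 -2.58047944 29.47123629] [-0.30727873  1.12241677 -0.17879369]
```

View pics/w12.png

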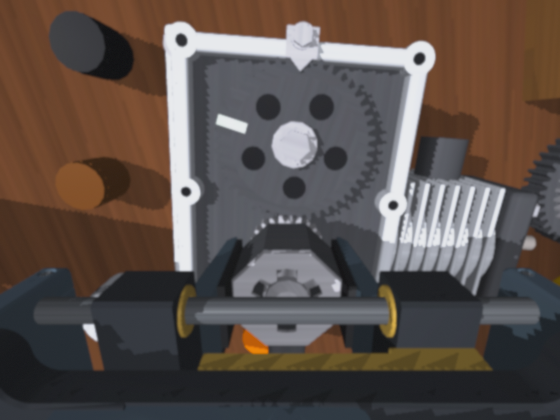

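View pics/sd12d.png

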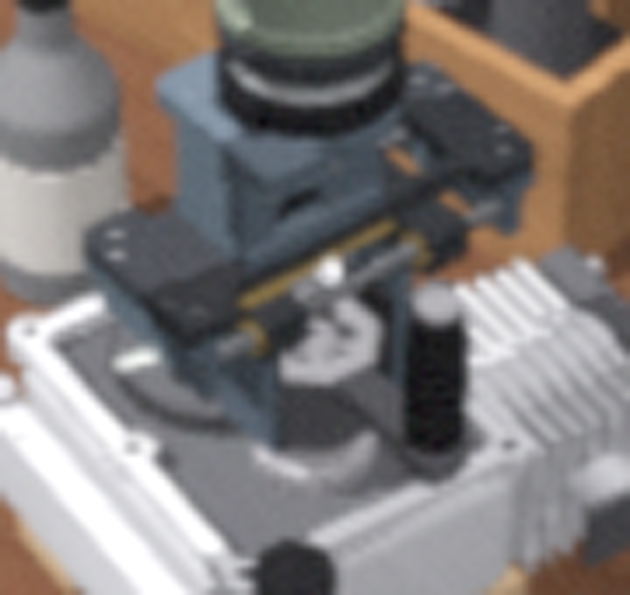

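Hub appears seated: TCP dropped 38 mm from the tooth-top contact, with 30 N firm contact. Releasing and lifting off.

Request:
play_rows(increments=[[0, 0, 3, 0, 0.55], [0, 0, 2, 0, 0.3], [0, 0, 0, 0, 0], [0, 0, 0, 0, 0], [0, 0, 20, 0, 0], [0, 0, 40, 0, 0], [0, 0, 40, 0, 0], [0, 0, 27, 0, 0], [0, 0, 0, 0, 0]], newtons=20)

```text
time_s: 26.78
ee_pos: [563.8, -9.9, 290.6]
ee_rot: [179.8, -0.0, 79.5]
force: [-0.2, 0.5, -0.8]
gripper_width: 91.1
```

```bash
python3 - <<'E'
from h import *
s=env.state();print(s['time_s'],s['ee_pos'],s['ee_rot'])
np.save("w13.npy",np.r_[s['ee_pos'],s['ee_rot']])
for n in ("wrist","side","scene"):
    im=env.grab_frame(n); cv2.imwrite(f"pics/{n}13.png",im[:,:,::-1])
crop("pics/side13.png","pics/sd13.png",230,130,340,215,7)
crop("pics/scene13.png","pics/sc13.png",220,150,320,225,7)
E
```

```text
26.775 [563.81240698  -9.94420228 290.59011071] [ 1.79813929e+02 -3.94796869e-02  7.95460014e+01]
```

View pics/wrist13.png

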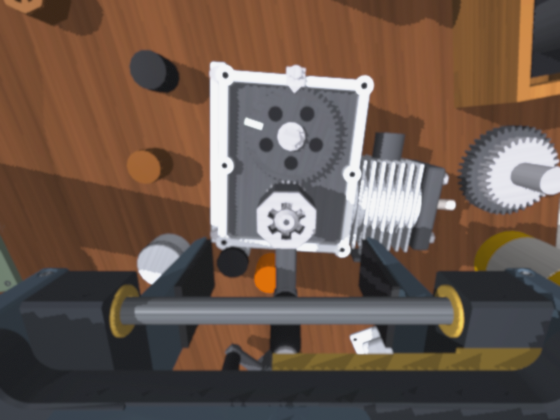

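View pics/sd13.png

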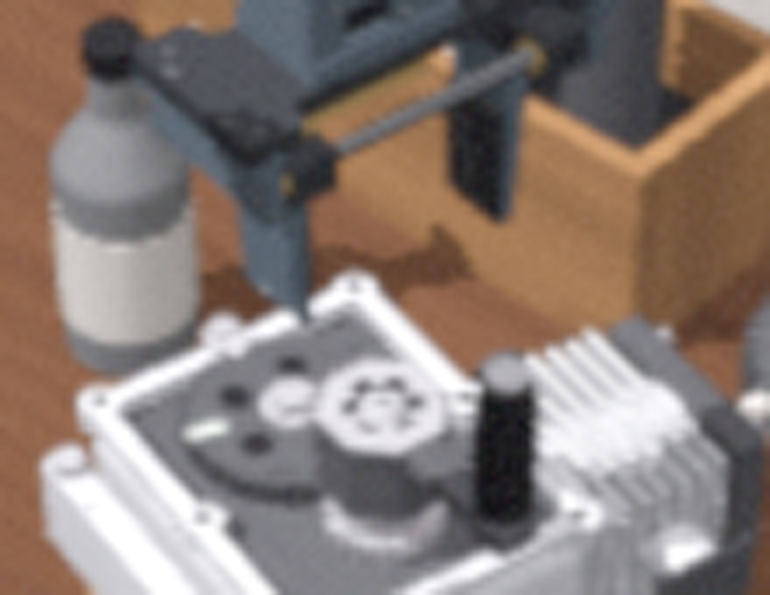

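View pics/sc13.png

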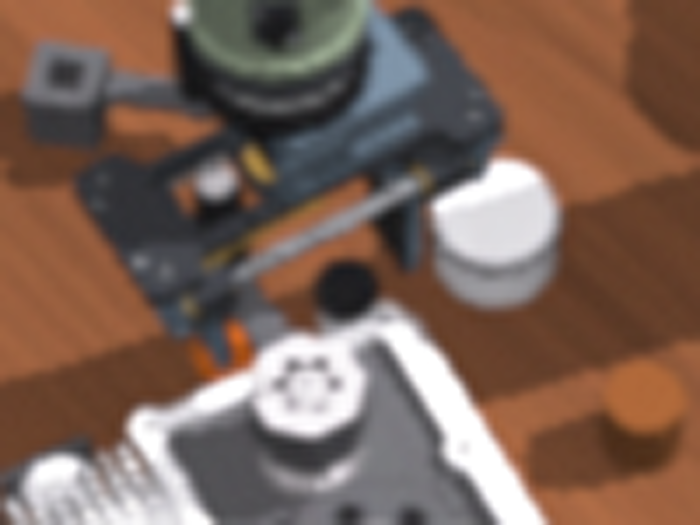

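```bash
python3 - <<'E'
from h import *
np.set_printoptions(precision=2,suppress=True)
v=np.load("w13.npy"); s={'ee_pos':v[:3],'ee_rot':v[3:]}
a=("side",(230+380/7,130+405/7));b=("scene",(220+310/7,150+384/7));w=("wrist",(286.5,219),s)
print(tri([a,b]));print(tri([a,b,w]))
print("handle",atz("side",(230+506/7,130+375/7),262), tri([("side",(230+506/7,130+375/7)),("scene",(220+218/7,150+182/7))]))
# slot angle
g=atz("wrist",(291.5,136),139,s); 
for c in [(254,124)]: 
    m=atz("wrist",c,129,s); print(g,m,np.degrees(np.arctan2(m[1]-g[1],m[0]-g[0])),np.hypot(*(m-g)[:2]))
print("expected hub px",proj("wrist",[563.4,-10.2,190],s),"gear c",proj("wrist",[580.6,60.5,135],s))
E
```

```text
(array([562.47,  -9.76, 188.72]), [array([-0.8,  0.1]), array([-0.7, -0. ])])
(array([563.08,  -9.35, 188.42]), [array([-0.8, -0. ]), array([-0.7,  0.2]), array([-0.8,  0.7])])
handle [552.79 -87.59 262.  ] (array([548.06, -88.35, 265.38]), [array([-0.9,  0.1]), array([-0.7, -0.1])])
[581.82  59.76 139.  ] [546.63  77.83 129.  ] 152.81319525498105 39.55245924474449
expected hub px [286.24 221.02] gear c [290.1  135.32]
```

Home is confirmed: hub top triangulates at z ≈ 188.7 (190 expected) and xy within 1 mm. The slot is still at ~153°, so the shaft hasn't turned. Next I grasp the handle, which is at ≈ (549,-88.7).

Request:
play_rows(increments=[[-5, -30, 0, 0, 0], [-6, -34, 0, 0, 0], [-3.8, -15, 0, 0, 0], [0, 0, -20, 0, 0], [0, 0, -30, 0, 0], [0, 0, -18, 0, 0], [0, 0, 0, 0, 0.4], [0, 0, 0, 0, 0.7], [0, 0, 0, 0, 0.9], [0, 0, 0, 0, 0.9]], newtons=15)

```text
time_s: 28.18
ee_pos: [548.6, -89.1, 221.8]
ee_rot: [179.9, -0.0, 79.5]
force: [-0.3, -0.7, 0.9]
gripper_width: 53.9
```

```bash
python3 - <<'E'
from h import *
s=env.state();p=s['ee_pos'];print(p,s['gripper_width'],s['force'])
c=np.array([563.4,-10.2]);d=p[:2]-c;a0=np.degrees(np.arctan2(d[1],d[0]));print(a0%360,np.hypot(*d))
steps=[6,10]+[12]*44+[8,6,4]
a=259.5;pos=c+80*np.array([np.cos(np.radians(a)),np.sin(np.radians(a))]);rows=[];tot=0
print(sum(steps))
for st in steps:
    a-=st;n=c+80*np.array([np.cos(np.radians(a)),np.sin(np.radians(a))])
    r=np.round(n-pos,1);pos=pos+r;rows.append([float(r[0]),float(r[1]),0,0,0.9])
for k in range(0,len(rows),17): print(rows[k:k+17])
E
```

```text
[548.62117378 -89.07314264 221.82191571] 53.86179494917114 [-0.27423687 -0.65380855  0.91614231]
259.3872838826891 80.2457870239897
562
[[-8.1, 2.0, 0, 0, 0.9], [-13.0, 5.1, 0, 0, 0.9], [-14.1, 9.0, 0, 0, 0.9], [-12.0, 11.7, 0, 0, 0.9], [-9.2, 13.9, 0, 0, 0.9], [-6.1, 15.6, 0, 0, 0.9], [-2.8, 16.5, 0, 0, 0.9], [0.8, 16.7, 0, 0, 0.9], [4.1, 16.2, 0, 0, 0.9], [7.5, 14.9, 0, 0, 0.9], [10.4, 13.1, 0, 0, 0.9], [12.9, 10.7, 0, 0, 0.9], [14.9, 7.7, 0, 0, 0.9], [16.1, 4.5, 0, 0, 0.9], [16.7, 1.0, 0, 0, 0.9], [16.5, -2.5, 0, 0, 0.9], [15.7, -5.8, 0, 0, 0.9]]
[[14.1, -9.0, 0, 0, 0.9], [11.9, -11.8, 0, 0, 0.9], [9.2, -13.9, 0, 0, 0.9], [6.2, -15.6, 0, 0, 0.9], [2.7, -16.5, 0, 0, 0.9], [-0.7, -16.7, 0, 0, 0.9], [-4.2, -16.2, 0, 0, 0.9], [-7.4, -14.9, 0, 0, 0.9], [-10.5, -13.1, 0, 0, 0.9], [-12.9, -10.7, 0, 0, 0.9], [-14.8, -7.7, 0, 0, 0.9], [-16.1, -4.4, 0, 0, 0.9], [-16.7, -1.1, 0, 0, 0.9], [-16.6, 2.5, 0, 0, 0.9], [-15.6, 5.9, 0, 0, 0.9], [-14.1, 9.0, 0, 0, 0.9], [-12.0, 11.7, 0, 0, 0.9]]
[[-9.2, 13.9, 0, 0, 0.9], [-6.1, 15.6, 0, 0, 0.9], [-2.8, 16.5, 0, 0, 0.9], [0.8, 16.7, 0, 0, 0.9], [4.1, 16.2, 0, 0, 0.9], [7.5, 14.9, 0, 0, 0.9], [10.4, 13.1, 0, 0, 0.9], [12.9, 10.7, 0, 0, 0.9], [14.9, 7.7, 0, 0, 0.9], [16.1, 4.5, 0, 0, 0.9], [16.7, 1.0, 0, 0, 0.9], [16.5, -2.5, 0, 0, 0.9], [10.6, -3.5, 0, 0, 0.9], [7.6, -3.6, 0, 0, 0.9], [4.8, -2.9, 0, 0, 0.9]]
```

Request:
play_rows(increments=[[0, 0, 0, 0, 0.9], [0, 0, 0, 0, 0.9], [0, 0, 0, 0, 0.9], [0, 0, 0, 0, 0.9]])

```text
time_s: 28.68
ee_pos: [548.3, -89.1, 221.2]
ee_rot: [180.0, 0.0, 79.5]
force: [0.1, 0.1, 0.3]
gripper_width: 25.8
```

Gripped: opening 25.8 mm on the 26 mm handle. Winding the first part, slowly at first.

Request:
play_rows(increments=[[-8.1, 2.0, 0, 0, 0.9], [-13.0, 5.1, 0, 0, 0.9], [-14.1, 9.0, 0, 0, 0.9], [-12.0, 11.7, 0, 0, 0.9], [-9.2, 13.9, 0, 0, 0.9]])

```text
time_s: 29.3
ee_pos: [491.8, -46.3, 221.2]
ee_rot: [179.8, -0.0, 79.5]
force: [8.9, 0.2, -5.4]
gripper_width: 25.7
```

Request:
play_rows(increments=[[-6.1, 15.6, 0, 0, 0.9], [-2.8, 16.5, 0, 0, 0.9], [0.8, 16.7, 0, 0, 0.9], [4.1, 16.2, 0, 0, 0.9], [7.5, 14.9, 0, 0, 0.9], [10.4, 13.1, 0, 0, 0.9], [12.9, 10.7, 0, 0, 0.9], [14.9, 7.7, 0, 0, 0.9], [16.1, 4.5, 0, 0, 0.9], [16.7, 1.0, 0, 0, 0.9], [16.5, -2.5, 0, 0, 0.9], [15.7, -5.8, 0, 0, 0.9]])

```text
time_s: 30.8
ee_pos: [597.7, 62.2, 221.1]
ee_rot: [-179.8, -0.0, 79.6]
force: [-3.6, -0.1, 2.1]
gripper_width: 25.4
```

Request:
play_rows(increments=[[14.1, -9.0, 0, 0, 0.9], [11.9, -11.8, 0, 0, 0.9], [9.2, -13.9, 0, 0, 0.9], [6.2, -15.6, 0, 0, 0.9], [2.7, -16.5, 0, 0, 0.9], [-0.7, -16.7, 0, 0, 0.9], [-4.2, -16.2, 0, 0, 0.9], [-7.4, -14.9, 0, 0, 0.9], [-10.5, -13.1, 0, 0, 0.9], [-12.9, -10.7, 0, 0, 0.9], [-14.8, -7.7, 0, 0, 0.9], [-16.1, -4.4, 0, 0, 0.9], [-16.7, -1.1, 0, 0, 0.9], [-16.6, 2.5, 0, 0, 0.9], [-15.6, 5.9, 0, 0, 0.9], [-14.1, 9.0, 0, 0, 0.9], [-12.0, 11.7, 0, 0, 0.9]])

```text
time_s: 32.92
ee_pos: [500.9, -60.7, 221.1]
ee_rot: [179.9, -0.0, 79.5]
force: [8.8, 1.8, -3.1]
gripper_width: 25.7
```

Request:
play_rows(increments=[[-9.2, 13.9, 0, 0, 0.9], [-6.1, 15.6, 0, 0, 0.9], [-2.8, 16.5, 0, 0, 0.9], [0.8, 16.7, 0, 0, 0.9], [4.1, 16.2, 0, 0, 0.9], [7.5, 14.9, 0, 0, 0.9], [10.4, 13.1, 0, 0, 0.9], [12.9, 10.7, 0, 0, 0.9], [14.9, 7.7, 0, 0, 0.9], [16.1, 4.5, 0, 0, 0.9], [16.7, 1.0, 0, 0, 0.9], [0, 0, 0, 0, 0.9]])

```text
time_s: 34.42
ee_pos: [567.9, 69.8, 220.9]
ee_rot: [179.9, -0.0, 79.5]
force: [-0.0, -0.8, 2.7]
gripper_width: 25.8
```

```bash
python3 - <<'E'
from h import *
s=env.state();p=s['ee_pos'];print(s['time_s'],p,s['force'])
np.save("w14.npy",np.r_[s['ee_pos'],s['ee_rot']])
d=p[:2]-[563.4,-10.2];print(np.degrees(np.arctan2(d[1],d[0])),np.hypot(*d))
for n in ("wrist","side","scene"):
    im=env.grab_frame(n); cv2.imwrite(f"pics/{n}14.png",im[:,:,::-1])
crop("pics/side14.png","pics/sd14.png",230,130,340,215,7)
crop("pics/scene14.png","pics/sc14.png",220,170,330,255,7)
E
```

```text
34.425 [567.90257633  69.82066634 220.94900138] [-0.01111414 -0.80987347  2.69386991]
86.77949596298609 80.14724096932373
```

View pics/wrist14.png

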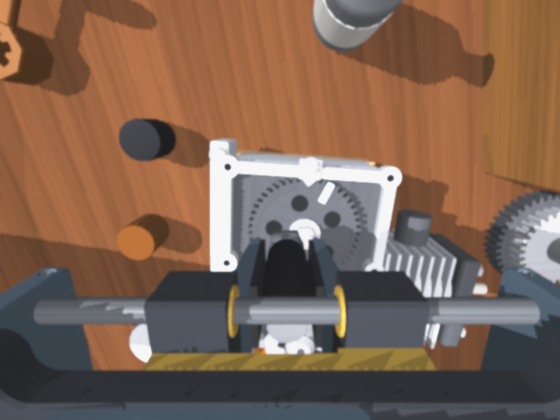

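View pics/sd14.png

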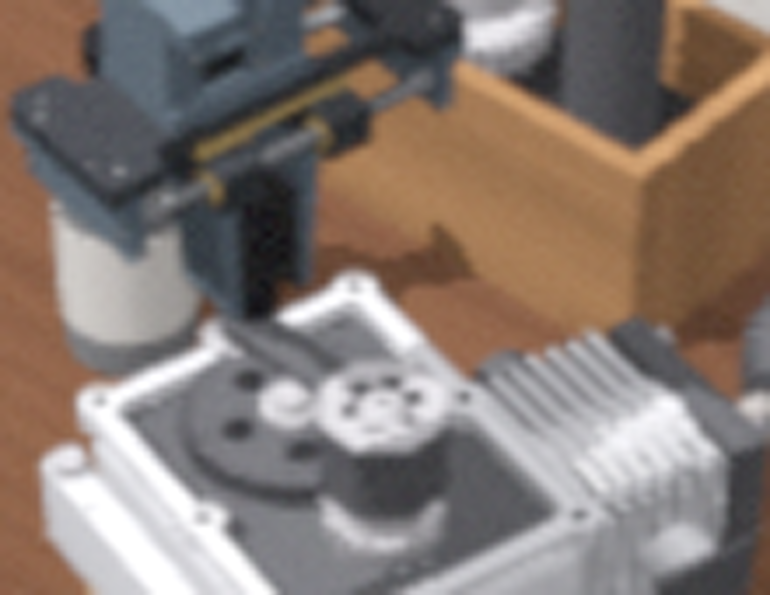

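View pics/sc14.png

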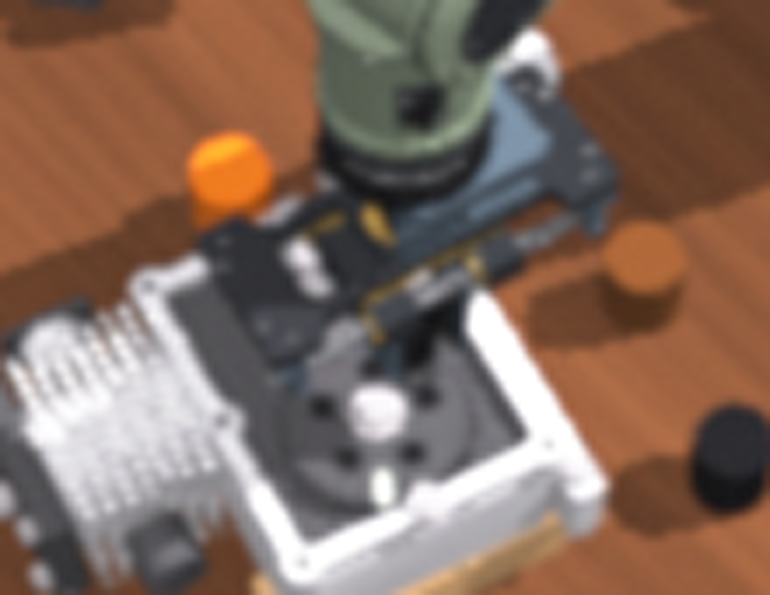

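```bash
cat > ang.py <<'E'
from h import *
import sys
t=sys.argv[1]
v=np.load(f"w{t}.npy"); s={'ee_pos':v[:3],'ee_rot':v[3:]}
crop(f"pics/wrist{t}.png",f"pics/wr{t}c.png",230,140,380,260,5)
E
python3 ang.py 14
```

```text
(no output)
```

View pics/wr14c.png

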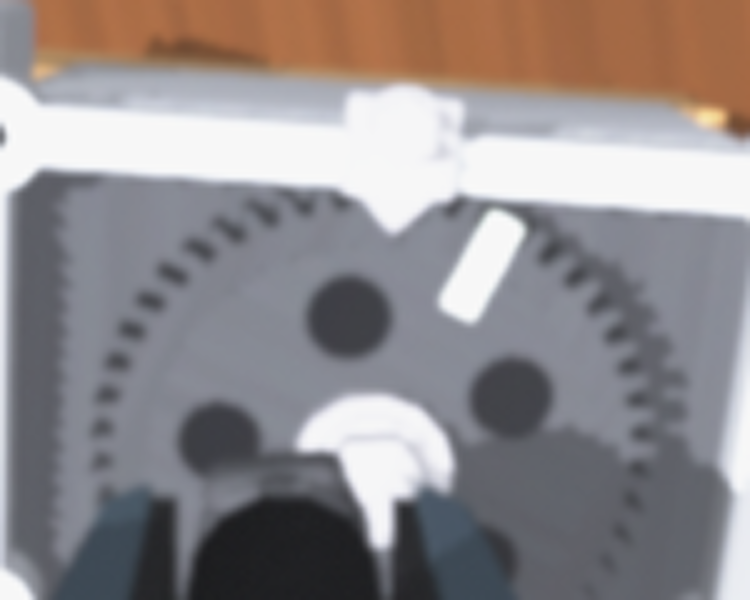

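```bash
cat >> ang.py <<'E'
P=lambda x,y:(230+x/5,140+y/5)
a=[float(x) for x in sys.argv[2:]]
o=atz("wrist",P(*a[0:2]),129,s)[:2];i=atz("wrist",P(*a[2:4]),129,s)[:2];p=atz("wrist",P(*a[4:6]),130,s)[:2]
g=np.array([580.6,60.5]); an=lambda d:np.degrees(np.arctan2(d[1],d[0]))
m=(o+i)/2
print("slot line",an(o-i),"slot from g",an(m-g),np.hypot(*(m-g)),"ptr",p,an(p-g),np.hypot(*(p-g)))
# gear centre from slot line & radius: inner end r=~31?, ptr r 41.5
u=(o-i)/np.linalg.norm(o-i); print("len",np.linalg.norm(o-i))
E
python3 ang.py 14 505 215 459 317 393 235
```

```text
slot line 57.62995668127084 slot from g 50.06432632086811 39.121738623765474 ptr [591.75141075  98.82040964] 73.77476765366865 39.90999570252225
len 19.061105961726472
```

The slot is at crop (482,266) and the pointer tip at (393,235), so the slot has roughly 21° left to turn. Continuing 30° on the crank, then I'll look again.

Request:
play_rows(increments=[[16.5, -2.5, 0, 0, 0.9], [10.6, -3.5, 0, 0, 0.9], [7.6, -3.6, 0, 0, 0.9], [4.8, -2.9, 0, 0, 0.9], [0, 0, 0, 0, 0.9], [0, 0, 0, 0, 0.9]])

```text
time_s: 35.33
ee_pos: [606.4, 57.1, 221.3]
ee_rot: [179.9, -0.0, 79.5]
force: [-0.7, 2.2, 2.2]
gripper_width: 25.9
```

```bash
python3 - <<'E'
from h import *
s=env.state();p=s['ee_pos'];print(s['time_s'],p,s['force'])
np.save("w15.npy",np.r_[s['ee_pos'],s['ee_rot']])
d=p[:2]-[563.4,-10.2];print(np.degrees(np.arctan2(d[1],d[0])),np.hypot(*d))
for n in ("wrist","scene"):
    im=env.grab_frame(n); cv2.imwrite(f"pics/{n}15.png",im[:,:,::-1])
crop("pics/wrist15.png","pics/wr15c.png",200,140,380,270,4.4)
E
```

```text
35.325 [606.44714742  57.12527746 221.26141139] [-0.66047133  2.211087    2.22906101]
57.40553525082804 79.91088715774127
```

View pics/wr15c.png

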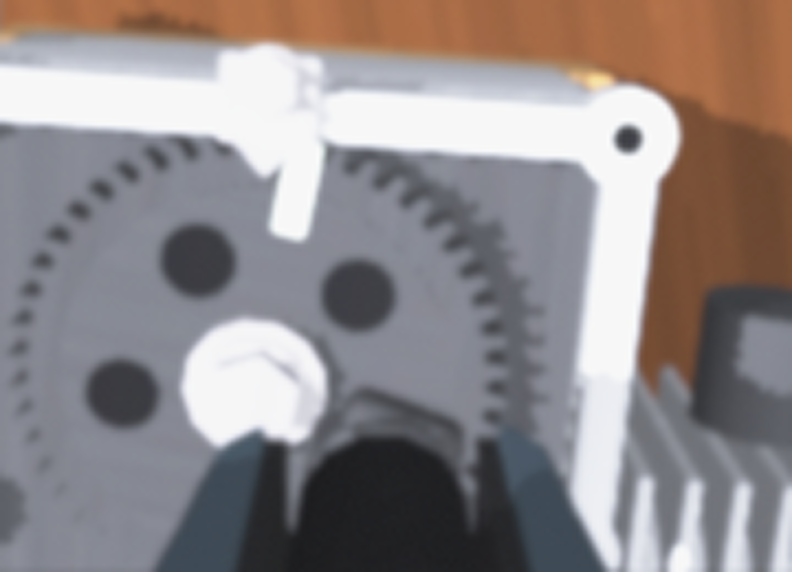

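The slot's mid-line is still ~9–10° short of the pointer (tip (264,175), slot (300,195), axis ~(255,395)). Turning the crank 18° more.

Request:
play_rows(increments=[[5.2, -3.6, 0, 0, 0.9], [4.8, -4.0, 0, 0, 0.9], [4.5, -4.3, 0, 0, 0.9], [4.2, -4.7, 0, 0, 0.9], [0, 0, 0, 0, 0.9], [0, 0, 0, 0, 0.9]])

```text
time_s: 36.17
ee_pos: [625.6, 39.9, 221.4]
ee_rot: [179.8, 0.0, 79.5]
force: [3.8, 2.9, 2.5]
gripper_width: 25.8
```

```bash
python3 - <<'E'
from h import *
s=env.state();p=s['ee_pos'];print(s['time_s'],p,s['force'])
np.save("w16.npy",np.r_[s['ee_pos'],s['ee_rot']])
d=p[:2]-[563.4,-10.2];print(np.degrees(np.arctan2(d[1],d[0])),np.hypot(*d))
for n in ("wrist","scene"):
    im=env.grab_frame(n); cv2.imwrite(f"pics/{n}16.png",im[:,:,::-1])
crop("pics/wrist16.png","pics/wr16c.png",180,130,360,260,4.4)
E
```

```text
36.175 [625.58311192  39.93183327 221.35846538] [3.80760338 2.87413604 2.49004718]
38.87565312728067 79.87452732674508
```

View pics/wr16c.png

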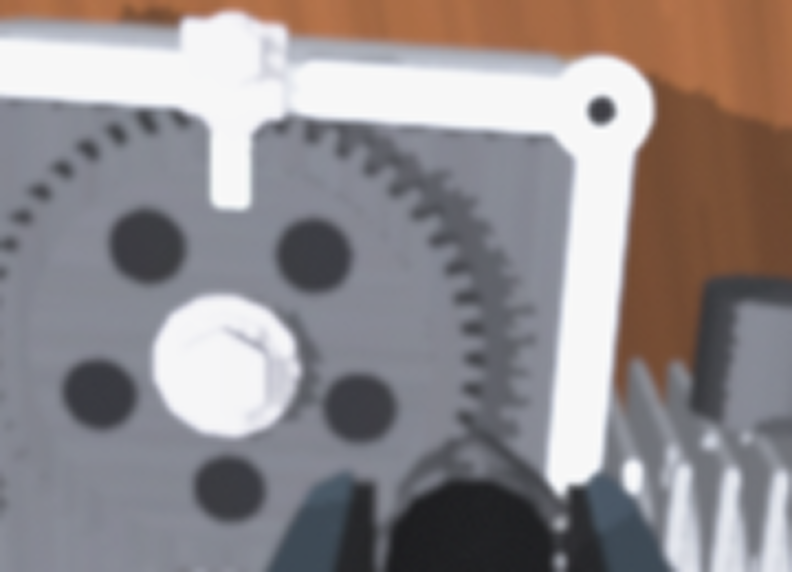

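The slot now lies under the pointer: its mid-line is at x≈231, the tab is centred ≈235, and the five holes centre at (229,358). Releasing and rising clear.

Request:
play_rows(increments=[[0, 0, 0, 0, 0.7], [0, 0, 0, 0, 0.4], [0, 0, 0, 0, 0.1], [0, 0, 0, 0, 0], [0, 0, 0, 0, 0], [0, 0, 20, 0, 0], [0, 0, 40, 0, 0], [-5, -30, 40, 0, 0], [-10, -50, 10, 0, 0], [-10, -60, 0, 0, 0], [-10, -40, 0, 0, 0], [0, 0, 0, 0, 0], [0, 0, 0, 0, 0]])

```text
time_s: 37.9
ee_pos: [589.7, -139.1, 331.1]
ee_rot: [180.0, -0.0, 79.5]
force: [0.5, 0.0, 0.7]
gripper_width: 90.9
```

```bash
python3 - <<'E'
from h import *
s=env.state();p=s['ee_pos'];print(s['time_s'],p,s['force'],s['gripper_width'])
np.save("w17.npy",np.r_[s['ee_pos'],s['ee_rot']])
for n in ("wrist","scene","side"):
    im=env.grab_frame(n); cv2.imwrite(f"pics/{n}17.png",im[:,:,::-1])
a=proj("wrist",[575,25,150],s).astype(int);print(a)
x0=max(0,a[0]-80);y0=max(0,a[1]-75);print(x0,y0)
crop("pics/wrist17.png","pics/wr17c.png",x0,y0,x0+160,y0+130,4.6)
crop("pics/side17.png","pics/sd17.png",230,130,340,215,7)
E
```

```text
37.9 [ 589.69468163 -139.0618492   331.12947451] [0.51209855 0.0167512  0.70539643] 90.91915060368565
[242  45]
162 0
```

View pics/wr17c.png

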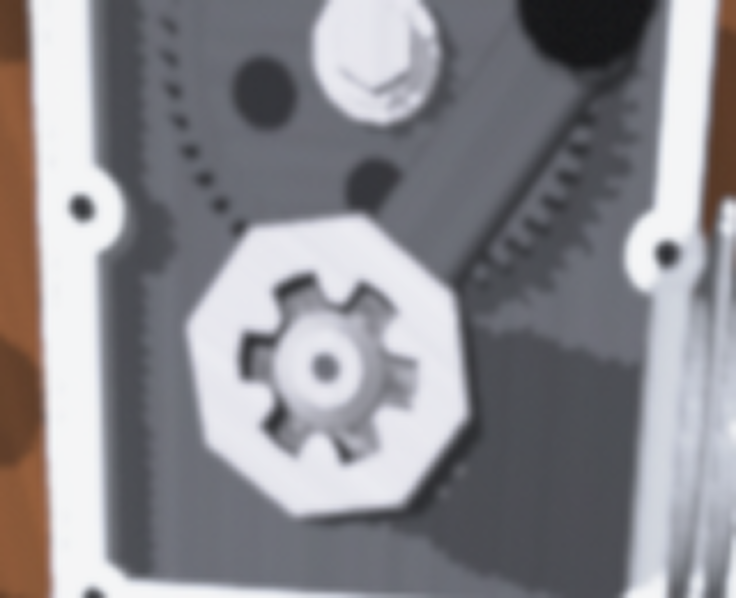

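View pics/sd17.png

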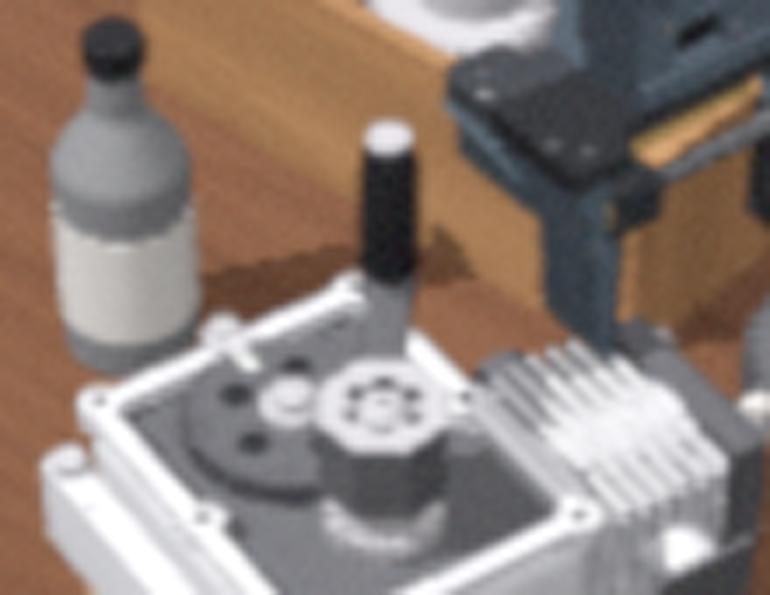

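View pics/scene17.png

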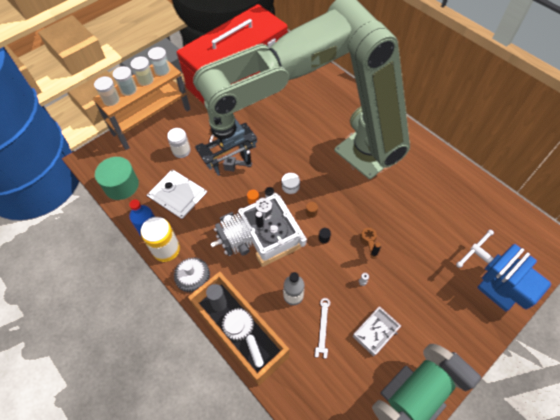

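Request:
play_rows(increments=[[-5, 40, 0, 0, 0], [-5, 35, -10, 0, 0], [0, 0, 0, 0, 0], [0, 0, 0, 0, 0]])

```text
time_s: 38.55
ee_pos: [579.9, -64.2, 321.3]
ee_rot: [180.0, 0.0, 79.6]
force: [0.7, -0.0, 1.0]
gripper_width: 91.2
```

```bash
python3 - <<'E'
from h import *
s=env.state();np.save("w18.npy",np.r_[s['ee_pos'],s['ee_rot']])
im=env.grab_frame("wrist"); cv2.imwrite("pics/wrist18.png",im[:,:,::-1])
a=proj("wrist",[585,75,130],s).astype(int);x0=max(0,a[0]-70);y0=max(0,a[1]-60);print(x0,y0)
crop("pics/wrist18.png","pics/wr18c.png",x0,y0,x0+140,y0+115,5)
E
```

```text
197 9
```

View pics/wr18c.png

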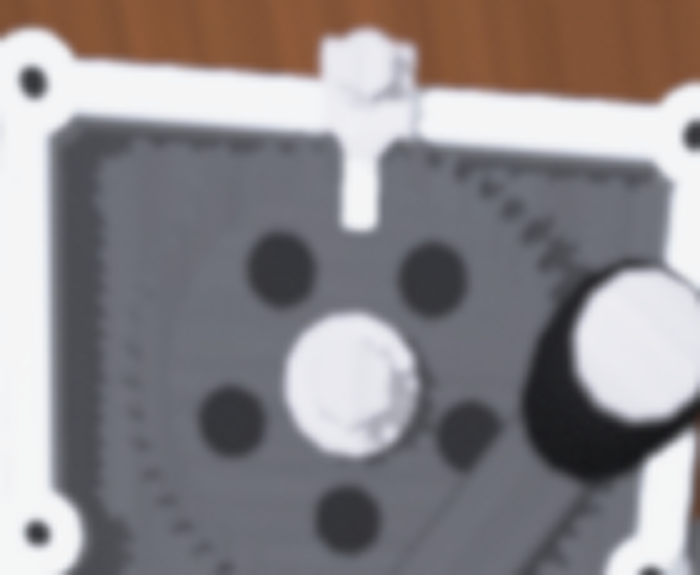

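Final view: the slot centre-line is at 2.2° and the pointer at about 3.0° in the image, so they agree within ~1° (tolerance 7°). The gripper is clear and everything is still. Handing in.

```bash
python3 - <<'E'
from h import *
s=env.state();print(s['time_s'],s['force']); print(env.job_done())
E
```

```text
38.6 [ 0.17328248 -0.21652028 -0.05518777]
the job is handed in; nothing more can be done
None
```

I finished the job and handed it in at 38.6 s, but the hand-in reports no verdict, so I can't confirm that it passed.

- **Protector cap:** I lifted it off the shaft and set it upright on the bench at about (427, 163) mm. The scene and side pictures show it standing there.
- **Toothed crank:** I fitted the steel one, leaving the brown look-alike and the square-socket crank alone. After I let go of it, its top measured 188.7 mm high (190 mm expected) and about 1 mm off the shaft axis. I didn't re-measure the height after winding; the later side view looks unchanged.
- **Timing slot:** I wound it by the handle, about 580° clockwise. In the last clear view the slot's centre line is within about 1° of the pointer (7° allowed).
- **At hand-in:** The gripper was open and clear of everything, and the wrist force read about zero. I saw no bystander disturbed in the last scene picture, but I didn't measure them, and the gripper hid the square-socket crank there.

Two of my measurements were wrong along the way:
- **Spline angle:** My first reading from picture brightness gave about 41°, but the crank seated at about 20° (every 60°). I found that by turning it under light pressure. The hub also sat about 3° tilted in the jaws at first and levelled on the shaft end.
- **Winding angle:** My first estimate of 562° left the slot about 9–10° short, so I turned the crank another 18° after looking again.

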